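# Refill the label printer and close it up

## Robot

A 7-joint arm with a two-finger parallel gripper is mounted at the origin on a cart in front of the work surface, level with it; the furniture and walls round the work are solid. World frame = base frame: x ahead of the robot, y to its left, z up, the work surface at z = 0. Lengths are in m, angles in rad, forces in N, time in s.
With the tool pointing down it reaches from about 0.4 to 0.85 m from the base axis. Payload 4.5 kg.
Tool frame: the origin (TCP) lies midway between the tips of the shut fingers; the grasp point (between the pads) lies 19 mm behind it (robot.grip_point_offset is the distance from the TCP to the grasp point, in m); z points along the fingers, y is the line along which they close (so a half turn about z gives the same grasp; the last joint's range is limited). The gripper opens to 85 mm and grips with 20 to 120 N. Pads are 22 mm wide; open, the fingers measure 114 mm over their backs; the gripper's body (76 mm by 85 mm) begins 54 mm behind the grasp point. The pads swing forward as they close: fully open they stand 13 mm farther back than shut.
Start: joints at [-1.206, 0.689, -0.195, 1.565, 0.157, 0.902, -0.215], TCP at [0.203, 0.591, 0.204] pointing down, gripper open.
Joint ranges: [-3.01, 3.01], [-0.46, 2.08], [-1.47, 1.51], [0.13, 2.56], [-1, 4.14], [0.04, 2.09], [-2.66, 2.66]. Speed limits (rad/s): [2.57, 2.57, 3.14, 3.14, 3.14, 3.14, 3.14].

## Interface

Orientations are given as a rotation vector (axis times angle).
In Python, from cell import robot, vision, workorder gives the robot as it stands.
- The arm moves only by the tool arm_command, never from a script. Its argument "commands" is a list that holds one entry, the list of rows, each a list of 7 numbers: the shift along the tool's x, y, z in cm, then the turn, a rotation vector about the tool's x, y, z in rad, then the finger opening in cm, from 0 to 8.54. A call has exactly 5 rows; each row shifts and turns the commanded pose from where the row before left it, along the tool's axes as they then stand; what a row does not reach is not made up. A row lasts 1/12 s, in which the tool goes at most 41.7 mm and 7.16 degrees, less where a joint would pass 70% of its speed; a pose out of reach is approached as far as the arm can. A call is refused whole if a number of a shift passes 4.17 or a number of a turn 0.125, either way. A call with a gripper value outside its range is refused whole. The fingers move at their own pace and stop on an object; "force" is the grip in N (left out, the last holds). Time passes only in rows, so rows that do not move let the fingers close, or fill a call up. It gives the time, the measured TCP pose, the force, the opening and the grip force at its end, in the units of the state.
- robot.state(): the state, without advancing time (a new reading comes with each control period).
- vision.capture(name): name is "scene" or "top"; returns a dict with "image" (384x512x3 uint8, red, green, blue), "K" (3x3 intrinsics, pixels), "k1" (the pictures are not rectified: a ray, as slopes to the right and down, at radius r is drawn at 1 + k1 r^2 times it, then the intrinsics apply), "extrinsics" (4x4, takes a point from world to camera coordinates). Camera axes: x right, y down, z forward; pixel columns grow to the right and rows downward; lengths in m; the calibration is good to about 2 mm. A picture is of the moment at which its call begins. There is no depth.
- workorder.finish_job(): hands the job in; it is judged then, once.
The state is a dict: "clock": time; "joint_pos": joint angles; "qvel": joint speeds; "joint_torque": joint torques, N m; "tool_pos": TCP position; "eef_rot": TCP orientation; "ft_force": force on the tool from outside, world axes, zero at the start; "wrist_torque": the same for the moment, N m; "gripper_width": opening from 0.0 (shut) to 1.0 (fully open); "gripper_force": force on a finger pad.
Only numpy, scipy, OpenCV 4.12 (cv2) and the standard library are available. Lean on these libraries where they do the work, as an engineer would, in place of code of your own. Each camera call takes 0.05 s, during which the arm holds its last target. There are 200 camera calls.

## Task

Get the open label printer ready for work again: first lift the empty cardboard core with its spindle out of the printer and lay it flat in the cardboard recycling tray. Then, in this order, drop the cleaned platen roller into the low front slots with its gear on the printer's left (the side of the little white drive pinion), drop the full label roll into the tall slots where the core was, both until the two shaft ends rest on the slot bottoms, and put the cover back on, straight and all the way down.

Things in the scene. Friction and masses are not known exactly. Their poses are not given: they have to be found in the camera images.
- printer: Open label printer, fixed; white base 156 (x) x 144 (y) x 20 mm. Origin: centre of underside; x to its rear, y to its left, z up. Side walls (|y| 52 to 60) with open-topped slots, mouths bevelled: low front pair at x=-48, left 12.5 wide, right 8.5, wall 54 high, seated axis z=40; tall pair at x=12, 10.5 wide, wall 70 high, seated axis z=54. Well floor z=20. White pinion inside left wall.
- core: Empty cardboard core, diameter 34 mm, 44 mm wide, on a grey spindle 8 mm thick, 124 mm long; at the start it lies in the printer's tall slots, free to lift straight up. Origin: its centre, on the axis; y along the spindle. Flat end faces 22 mm either side of the origin: pinch these above the spindle. 0.04 kg.
- roll: Full roll of white labels, diameter 60 mm, 44 mm wide, on a grey spindle 8 mm thick, 124 mm long, standing on its rim on the desk, spindle level. Origin: its centre, on the axis, 30 mm above the desk; y along the spindle. Flat end faces 22 mm either side of the origin: pinch these above the spindle. About 0.16 kg.
- platen: Platen roller lying on the desk: black rubber cylinder, diameter 20 mm, y from -46 to 36 mm; white gear, diameter 18 mm, y 39 to 46; steel shaft ends out to y = +62 and -62, 10 mm thick at the gear end, 6 mm at the other. Origin: on the axis, midway between the shaft ends; y points to the gear end. Pinch it across the rubber near the origin. 0.09 kg.
- cover: White printer cover, open below, standing on the desk: 136 (x) x 134 (y) x 73 mm, 3 mm walls, sloping front with dark window at -x. Grey grip rib on top over the origin, 16 mm thick (x), 70 long (y), top at z=90. Origin: centre of the lower rim; x to its rear. Fully on, it encloses the side walls, rim on the base 20 mm above the printer's origin, centred over it, x the same way. 0.22 kg.
- tray: Shallow open tray of brown cardboard, 112 (x) x 172 (y) x 28 mm high, walls and floor about 4 mm thick, fixed to the desk. Origin: centre of the underside; y is the long way. The core is to lie flat near its middle with the spindle along y, its axis then about 21 mm above the desk.
Mind the look-alikes: they are no part of the job. Leave any pink or purple look-alike of the roll alone.

How it is judged:
By the outcome, as a careful person would: the job done as asked, in the order asked, and still so for the second after the job is handed in, with the robot touching nothing.
It also fails if it takes over 112 s, if anything falls off the work surface, if the arm or the gripper's body presses on something with over 40 N, if the wrist force passes 120 N, or if a joint passes its speed limit or range.

## Working session

There is one attempt and no reset: what is moved stays moved. The work goes in short steps, Python scripts to look and compute and a tool call to move; the robot and the scene stay as the last step left them, time stands still between calls to the robot, and variables do not carry over. Pictures are saved under pics/ and viewed, at most 14 in all, crops included, and the job is handed in when it is done.

Besides the shell and the picture viewer there is one more tool, called by a JSON object that holds its "api" and its "payload", one argument or row to a line. arm_command: Moves the arm, as the interface text tells. Its arguments: {"type":"object","properties":{"commands":{"type":"array","items":{"type":"array","items":{"type":"array","items":{"type":"number"}}}},"force":{"type":"number"}},"required":["commands"]}

```bash
ls; mkdir -p pics
python3 - <<'E'
from cell import robot, vision, workorder
import cv2,numpy as np
print(robot.state())
for n in("scene","top"):
    c=vision.capture(n); print(n,c["K"],c["k1"],c["extrinsics"])
    cv2.imwrite(f"pics/{n}0.png",c["image"][:,:,::-1])
    np.savez(f"{n}0.npz",**c)
E
```

```text
pics
{'clock': 0.0, 'joint_pos': array([-1.20624484,  0.69001167, -0.19451966,  1.56633385,  0.15731711,
        0.90249394, -0.21511837]), 'qvel': array([-5.45344722e-05,  1.19347443e-03,  2.46801456e-04,  3.97250862e-04,
        8.77762260e-04,  1.27899937e-03,  1.98185722e-03]), 'joint_torque': array([-6.96436018e-04, -5.39604700e+01, -1.26703329e+00, -1.58546287e+01,
        8.94455763e-03,  9.32914554e-03,  8.77877611e-07]), 'tool_pos': array([0.20279824, 0.59045035, 0.20346968]), 'eef_rot': array([-5.17027165e-01, -3.09858641e+00,  2.89845775e-03]), 'ft_force': array([-0.29806572,  0.81641835,  1.05574461]), 'wrist_torque': array([-0.05935997,  0.04961286, -0.00753921]), 'gripper_force': 0.0, 'gripper_width': 0.999836136401803}
scene [[440.61564179   0.         256.03991447]
 [  0.         440.61564179 192.22132676]
 [  0.           0.           1.        ]] 0.04842849426344835 [[ 0.76207628 -0.64700614 -0.02495591 -0.40376605]
 [-0.32577406 -0.34983411 -0.87834353  0.28182394]
 [ 0.55956323  0.67749476 -0.47737809  0.91395429]
 [ 0.          0.          0.          1.        ]]
top [[432.14195141   0.         252.3155725 ]
 [  0.         432.14195141 192.60154652]
 [  0.           0.           1.        ]] 0.03493989523149959 [[ 0.16027801 -0.98707107  0.00129266 -0.06609752]
 [-0.86830307 -0.14161534 -0.47538918  0.55775035]
 [ 0.46942597  0.07507201 -0.87977466  1.0442435 ]
 [ 0.          0.          0.          1.        ]]
```

View pics/scene0.png

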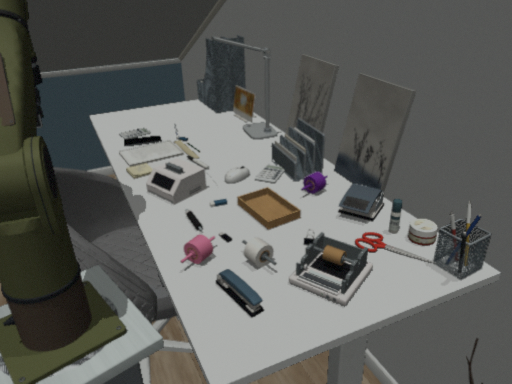

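View pics/top0.png

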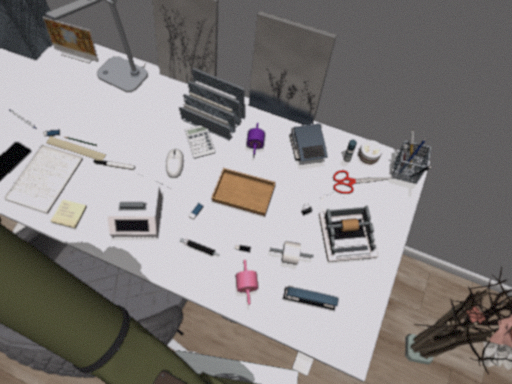

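The scene view shows the printer at (333,262) with the brown core, the white roll at (258,252), and pink and purple look-alikes at (199,249) and (315,182). The tray is at (268,208), the white cover at (178,180), and a dark rod at (194,220) that is probably the platen. The top view shows them at: printer (348,233), roll (291,253), tray (244,191), cover (135,215), rod (200,247).

Next I'll look at close crops.

Run:
```python
import cv2
s=cv2.imread("pics/scene0.png");t=cv2.imread("pics/top0.png")
f=lambda i,a,b,c,d,k:cv2.resize(i[b:d,a:c],None,fx=k,fy=k,interpolation=cv2.INTER_CUBIC)
cv2.imwrite("pics/s1.png",f(s,140,155,400,315,3)[:600,:800])
cv2.imwrite("pics/t1.png",f(t,170,165,385,315,3.7)[:600,:800])
```

```text
(no output)
```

View pics/s1.png

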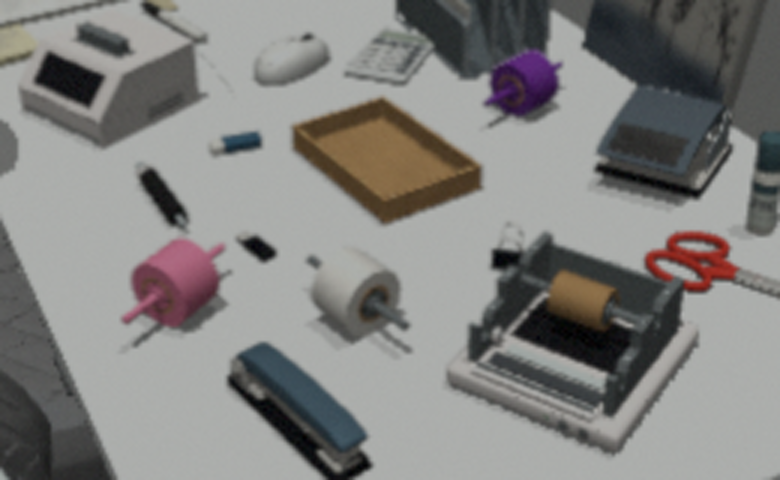

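View pics/t1.png

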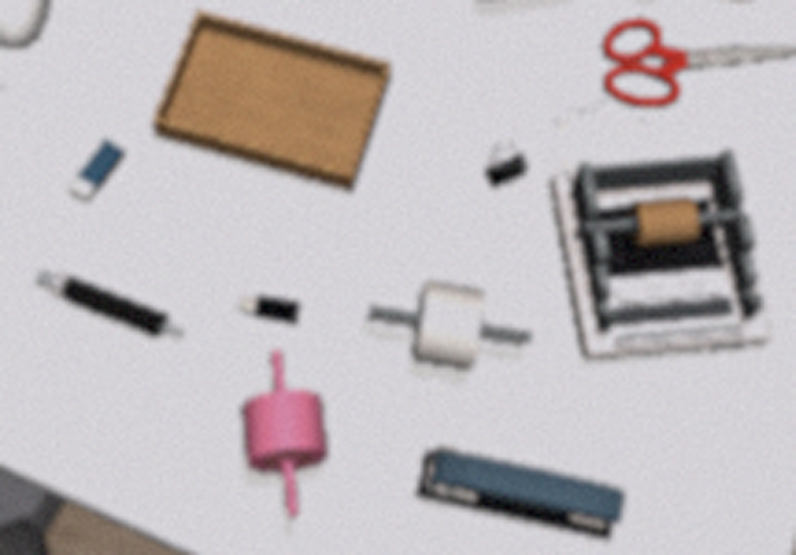

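The candidates in full-frame pixels:
- **Roll:** white (scene 258,252 / top 291,253) against pink (199,249 / 248,281) and purple (315,182 / 256,138). I choose the white one.
- **Cover:** white with a grip rib (178,180 / 135,215) against the blue-grey housing (362,202 / 309,144). I choose the white one.
- **Platen:** black rod with a light end (194,220 / 200,247) against the small black stick (225,238 / 243,248) and the blue one (220,203 / 197,211). I choose the long rod.

I'll average some frames and check this in one enlarged composite.

```bash
cat > h.py <<'E'
import numpy as np, cv2
from scipy.optimize import least_squares
def grab(tag,n=6):
    from cell import vision
    out={}
    for name in("scene","top"):
        cs=[vision.capture(name) for _ in range(n)]
        c=cs[0]; c["image"]=np.mean([x["image"] for x in cs],0).astype(np.uint8)
        np.savez(f"{name}_{tag}.npz",**c); out[name]=c
    return out
def load(tag): return {n:dict(np.load(f"{n}_{tag}.npz")) for n in("scene","top")}
def proj(c,P):
    E=c["extrinsics"];Q=np.atleast_2d(P)@E[:3,:3].T+E[:3,3];s=Q[:,:2]/Q[:,2:]
    s=s*(1+c["k1"]*(s**2).sum(1,keepdims=True));K=c["K"]
    return s*[K[0,0],K[1,1]]+K[:2,2]
def ray(c,uv):
    K=c["K"];d=(np.atleast_2d(uv)-K[:2,2])/[K[0,0],K[1,1]];s=d.copy()
    for _ in range(20): s=d/(1+c["k1"]*(s**2).sum(1,keepdims=True))
    R=c["extrinsics"][:3,:3];o=-R.T@c["extrinsics"][:3,3]
    D=np.c_[s,np.ones(len(s))]@R;return o,D/np.linalg.norm(D,axis=1,keepdims=True)
def onz(c,uv,z):
    o,D=ray(c,uv);return o+D*((z-o[2])/D[:,2:])
def tri(cs,cam_uv):
    """cam_uv {name:uv}: midpoint of two rays, gap in m"""
    A=np.zeros((3,3));b=np.zeros(3);L=[]
    for n,uv in cam_uv.items():
        o,D=ray(cs[n],uv);D=D[0];M=np.eye(3)-np.outer(D,D);A+=M;b+=M@o;L.append((M,o))
    p=np.linalg.solve(A,b);return p,max(np.linalg.norm(M@(p-o)) for M,o in L)
E
python3 - <<'E'
from h import *
cs=grab("a")
s=cs["scene"]["image"][:,:,::-1];t=cs["top"]["image"][:,:,::-1]
def f(i,a,b,w,h,k): return cv2.resize(i[b:b+h,a:a+w],None,fx=k,fy=k,interpolation=cv2.INTER_CUBIC)
A=np.hstack([f(s,288,230,90,70,4.4)[:300,:390],f(t,316,202,66,60,5)[:300,:330]])
B=np.hstack([f(s,180,205,32,32,9)[:288],f(t,176,232,50,32,9)[:288]])
W=max(A.shape[1],B.shape[1]);pad=lambda i:cv2.copyMakeBorder(i,0,0,0,W-i.shape[1],0)
cv2.imwrite("pics/c2.png",np.vstack([pad(A),pad(B)]));print(A.shape,B.shape)
E
```

```text
(300, 720, 3) (288, 738, 3)
```

View pics/c2.png

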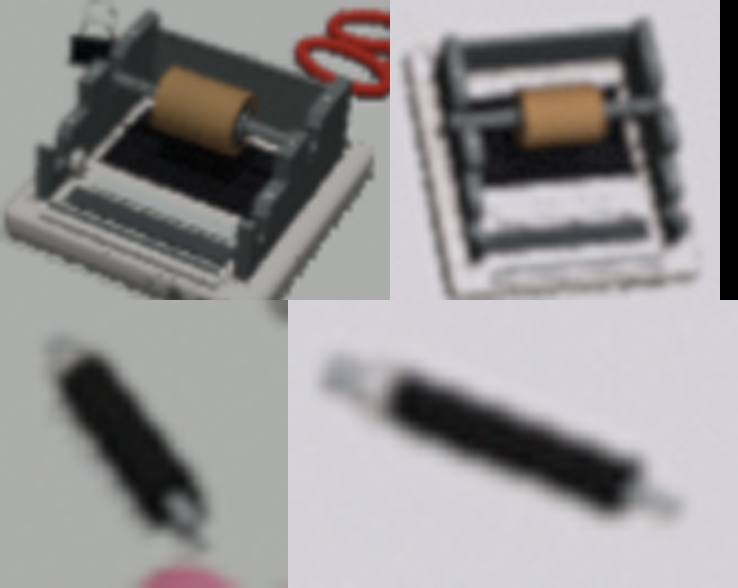

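The composite confirms the choices: the platen's gear end is the light, thick end on the left (top view at 214,273, about full-frame (214/9…) ≈ (214,241)→ image (178–186,240)). The white pinion sits inside the left wall (scene about 304,266), so the printer's front faces the robot. A low grey bar lies between the front slots.

Next I'll measure.

```bash
cat > m.py <<'E'
from h import *
def comp(img,mask,roi,minA=8):
    x,y,w,h=roi;m=np.zeros(mask.shape,np.uint8);m[y:y+h,x:x+w]=mask[y:y+h,x:x+w]
    n,l,st,ce=cv2.connectedComponentsWithStats(m.astype(np.uint8))
    out=[]
    for i in np.argsort(-st[1:,4])+1:
        if st[i,4]<minA: break
        p=np.argwhere(l==i)[:,::-1].astype(float);mu=p.mean(0);d=np.linalg.svd(p-mu,full_matrices=0)[2][0]
        t=(p-mu)@d;out.append((int(st[i,4]),mu,mu+d*(t.min()),mu+d*(t.max()),d))
    return out
def brown(I): 
    h=cv2.cvtColor(I,cv2.COLOR_RGB2HSV);return (h[...,0]>6)&(h[...,0]<25)&(h[...,1]>90)
def dark(I,t): return cv2.cvtColor(I,cv2.COLOR_RGB2GRAY)<t
E
python3 - <<'E'
from m import *
cs=load("a");S=cs["scene"]["image"];T=cs["top"]["image"]
def show(n,s,t):
    print("==",n)
    for nm,L in(("s",s),("t",t)):
        for a in L[:4]: print(nm,a[0],*[np.round(v,1) for v in a[1:]])
def both(n,fs,ft,rs,rt):
    s=comp(S,fs(S),rs);t=comp(T,ft(T),rt);show(n,s,t)
    if s and t:
        p,g=tri(cs,{"scene":s[0][1],"top":t[0][1]});print("tri",np.round(p*1e3,1),"gap",round(g*1e3,1))
both("core",brown,brown,(310,230,60,60),(335,205,40,40))
both("tray",brown,brown,(225,180,85,50),(205,160,80,60))
both("platen",lambda I:dark(I,80),lambda I:dark(I,80),(180,205,32,27),(176,232,46,30))
both("rib",lambda I:dark(I,120),lambda I:dark(I,120),(155,158,40,20),(110,198,40,14))
both("roll sp",lambda I:dark(I,130),lambda I:dark(I,150),(240,232,42,42),(262,240,58,30))
g=cv2.cvtColor(S,cv2.COLOR_RGB2GRAY);k=cv2.cvtColor(T,cv2.COLOR_RGB2GRAY)
np.set_printoptions(linewidth=250)
print(g[234:276,240:284:1][::2,::2]);print(k[240:268:2,264:320:2])
E
```

```text
== core
s 306 [332.8 254.8] [323.1 249.8] [344.2 260.6] [0.9 0.5]
t 198 [349.8 225.3] [358.6 223.8] [339.7 227. ] [-1.   0.2]
tri [ 545.1 -258.3   58. ] gap 0.7
== tray
s 1468 [268.4 207.6] [237.8 197.5] [298.5 217.5] [0.9 0.3]
t 1813 [243.5 191.7] [215.3 185.1] [270.7 198. ] [1.  0.2]
tri [630.7  62.9   9.7] gap 0.6
== platen
s 119 [193.6 220.1] [187.8 211.8] [199.3 228.2] [0.6 0.8]
t 137 [200.3 247.5] [187.3 242.2] [212.8 252.6] [0.9 0.4]
tri [429.  154.9  10. ] gap 0.1
== rib
s 120 [174.2 168.1] [165.7 164.6] [183.1 171.8] [0.9 0.4]
s 51 [159.6 175.3] [154.5 174.1] [167.9 177.3] [1.  0.2]
s 22 [191.1 176. ] [194.3 175.3] [186.  177.2] [-1.   0.2]
s 20 [191.2 159.5] [188.2 157.7] [194.4 161.4] [0.9 0.5]
t 175 [132.2 206. ] [120.  206.2] [145.  205.7] [ 1. -0.]
tri [497.  360.1  79.7] gap 0.8
== roll sp
s 462 [261.2 257.9] [275.4 256.6] [244.4 259.4] [-1.   0.1]
s 15 [244.1 241.8] [242.4 240.5] [245.8 243.2] [0.8 0.6]
t 110 [282.7 255.9] [294.8 265.5] [271.6 247. ] [-0.8 -0.6]
t 43 [305.7 255.2] [299.8 254.2] [312.  256.3] [1.  0.2]
tri [459.4 -87.9  -8.8] gap 10.7
[[173 172 172 173
[... 2805 characters left out ...]
 211 211]
 [211 211 210 207 201 200 199 201 196 144 188 202 206 209 209 210 212 203 156 140 121 114 110 108 130 199 212 212]
 [210 210 211 212 211 211 211 212 188 127 169 176 182 189 194 201 203 202 202 201 188 189 180 165 194 209 210 211]
 [212 212 211 212 210 213 211 212 188 112 132 140 148 159 168 172 177 189 200 200 197 198 201 200 211 211 211 212]
 [210 212 210 211 211 212 210 211 205 142 127 119 107 115 123 131 144 180 211 211 207 207 206 208 212 211 211 211]
 [212 212 212 211 210 211 211 211 204 195 195 187 173 173 159 128 144 201 212 212 212 211 211 212 210 210 210 211]
 [211 212 209 211 212 211 213 211 207 201 200 200 198 198 196 193 202 211 210 210 211 211 212 210 211 211 211 213]]
```

Run:
```python
from m import *
np.set_printoptions(linewidth=260,suppress=True,precision=1)
cs=load("a");S=cs["scene"]["image"];T=cs["top"]["image"];s,t=cs["scene"],cs["top"]
print("roll ends top z30",onz(t,[[269,249.8],[313.2,255.8]],.03)*1e3, "scene",onz(s,[[242.3,241.2],[276,263.2]],.03)*1e3)
for a,b in(((242.3,241.2),(269,249.8)),((276,263.2),(313.2,255.8))):
    p,g=tri(cs,{"scene":a,"top":b});print(p*1e3,g*1e3)
print("platen rubber ends",onz(t,[[187.3,242.2],[212.8,252.6]],.01)*1e3,onz(s,[[187.8,211.8],[199.3,228.2]],.01)*1e3)
print("rib ends",onz(t,[[120,206.2],[145,205.7]],.082)*1e3,onz(s,[[165.7,164.6],[183.1,171.8]],.082)*1e3)
for n,I,(x,y,w,h) in(("s",S,(318,240,34,28)),("t",T,(335,213,30,24))):
    d=I[y:y+h,x:x+w,0].astype(int)-I[y:y+h,x:x+w,2];print(n);print(d)
g=cv2.cvtColor(T,cv2.COLOR_RGB2GRAY);print(g[204:264:2,316:384:2])
```

```text
roll ends top z30 [[ 446.3  -42.3   30. ]
 [ 448.7 -167.4   30. ]] scene [[ 448.3  -43.2   30. ]
 [ 450.7 -167.    30. ]]
[447.5 -42.7  29.5] 1.0129710696843774
[ 449.2 -167.6   30.7] 0.7521631046866237
platen rubber ends [[439.1 195.6  10. ]
 [419.7 116.1  10. ]] [[441.4 205.1  10. ]
 [417.1 108.6  10. ]]
rib ends [[488.9 393.2  82. ]
 [501.7 323.9  82. ]] [[489.4 397.5  82. ]
 [501.8 313.4  82. ]]
s
[[-2 -3 -3 -3 -2 -2 -4 -4 -4 -4 -4 -5 -4 -4 -4 -3 -3 -3 -3 -3 -1  0  0  0  0  0  0  1  0  0  0  0  0  0]
 [-3 -3 -3 -3 -3 -3 -3 -3 -3 -3 -3 -4 -3 -3 -3 -3 -4 -4 -4 -3 -3 -3 -2 -1  0  0  0  0  0  0  0  0  0  0]
 [-2 -3 -3 -2 -3 -4 -4 -3 -3 -3 -3 -3 -4 -3 -4 -4 -3 -4 -4 -4 -3 -3 -3 -3 -3 -2  0  0  0  0  0  0  0  0]
 [-4 -3 -3 -4 -3 -4 -4 -3 -3 -2 -2 -3 -3 -4 -3 -5 -4 -4 -4 -4 -4 -4 -3 -3 -5 -3 -3 -3 -2 -1 -1  0  0  0]
 [-3 -3 -4 -3 -2 -4 -3 -3  3 11 10  3 -2 -3 -3 -4 -4 -3 -4 -4 -4 -3 -4 -3 -4 -5 -4 -3 -4 -3 -3 -2  0 -1]
 [-2 -3 -3 -3 -4 -3 -3  5 24 41 41 27 16 10  3 -1 -3 -3 -4 -4 -4 -4 -3 -3 -4 -2 -4 -4 -3 -3 -3 -4 -4 -2]
 [-3 -3 -2 -3 -3 -2  3 25 50 62 62 57 50 42 26 13  3  0 -2 -3 -2 
[... 3972 characters left out ...]
11  8  6  5  3  0  0 -1  0 -1 -4 -4  3  4]
 [-2 -1 -4  0  0 -6 -1  1  7  5  4  4  2  2 -2 -2  0 -3  0 -3 -2 -1 -4 -1 -1 -5 -3 -1  1  5]
 [ 1 -1 -1 -1 -3  0  2 -2 -4 -1 -2 -1 -2 -6 -3 -1 -4 -4  0 -3 -4 -2 -2 -3 -3 -3 -2 -2  0  5]
 [-3 -2 -1  0 -3 -1 -2  1 -2  0 -2 -3 -2 -2 -2 -2 -2 -2 -3 -1 -2 -3 -1 -4 -2 -3 -4 -3 -1  2]
 [-1 -1 -1 -3  1  1 -2 -1 -2 -2  0 -2 -2  0 -2 -4 -1 -4 -1 -2 -1 -1 -4 -2 -3 -2 -3 -3  0  2]
 [-1 -2 -2 -1 -3  0 -2 -1 -1  1 -2 -1 -4 -1 -1  0  0 -2  1  0 -1  0 -2 -3 -2  0  1  0 -2  2]]
[[212 210 209 ... 211 211 212]
 [211 210 210 ... 212 212 212]
 [212 211 210 ... 211 211 209]
 ...
 [210 211 210 ... 209 211 211]
 [211 212 211 ... 212 210 211]
 [211 211 212 ... 210 212 211]]
```

Run:
```python
from m import *
np.set_printoptions(linewidth=260,suppress=True,precision=1,threshold=100000)
cs=load("a");S=cs["scene"]["image"];T=cs["top"]["image"]
def cen(I,roi,th):
    x,y,w,h=roi;d=(I[...,0].astype(int)-I[...,2])[y:y+h,x:x+w]
    d=cv2.resize(d.astype(np.float32),None,fx=4,fy=4,interpolation=cv2.INTER_LINEAR)
    c=max(cv2.findContours((d>th).astype(np.uint8),0,2)[0],key=cv2.contourArea);h=cv2.convexHull(c);M=cv2.moments(h)
    r=cv2.minAreaRect(h)
    return np.array([M["m10"]/M["m00"],M["m01"]/M["m00"]])/4-.375+[x,y],r[1][0]/4,r[1][1]/4,r[2]
for th in(10,14,20):
    a=cen(S,(318,240,30,28),th);b=cen(T,(338,217,24,18),th)
    p,g=tri(cs,{"scene":a[0],"top":b[0]});print(a,b,p*1e3,g*1e3)
g=cv2.cvtColor(T,cv2.COLOR_RGB2GRAY);
print("cols",list(range(316,384,2)))
for r in range(204,264,2):print(r,g[r,316:384:2])
for X in(120,150,0): pass
# expected corners sanity
g=cv2.cvtColor(S,cv2.COLOR_RGB2GRAY);print("cols",list(range(286,376,2)))
for r in range(234,300,2):print(r,g[r,286:376:2])
```

```text
(array([333.7, 254.5]), 24.459226608276367, 16.134525299072266, 20.282560348510742) (array([349.7, 224.6]), 13.5697660446167, 19.53679847717285, 83.9909896850586) [ 548.  -258.3   57.3] 0.5082024963486853
(array([333.5, 254.4]), 23.238529205322266, 15.677462577819824, 19.98310661315918) (array([349.8, 224.6]), 13.076766967773438, 18.864845275878906, 84.0938491821289) [ 547.5 -258.3   58. ] 0.6304167114080963
(array([333.4, 254.2]), 22.38416862487793, 15.143488883972168, 19.98310661315918) (array([349.9, 224.5]), 12.52214527130127, 18.100921630859375, 84.47245788574219) [ 547.1 -258.4   58.8] 0.8227698932899936
cols [316, 318, 320, 322, 324, 326, 328, 330, 332, 334, 336, 338, 340, 342, 344, 346, 348, 350, 352, 354, 356, 358, 360, 362, 364, 366, 368, 370, 372, 374, 376, 378, 380, 382]
204 [212 210 209 211 212 211 212 210 211 212 210 211 211 212 212 213 210 213 211 212 213 212 212 213 209 203 208 211 211 211 210 211 211 212]
206 [211 210 210 210 211 211 212 212 213 213 213 213 211 213 211 213 212 213 209 205 203 201 199 197 158 129 181 212 211 212 211 212 212 212]
208 [212 211 210 210 2
[... 9622 characters left out ...]
0 165 149 132  87  83  97 108 117 134 133 151 123 123 152 158 138 159 129  55  56 157 170 164 136  91 122 172 172 172 172 173 172 172 172 172]
294 [172 172 172 172 172 172 172 172 172 172 172 172 165 152 144  91  79  90  88 112 120 141 158 136 115 134 148 162 153 144 169 168 148  97 118 171 171 172 172 172 173 172 172 172 172]
296 [172 172 172 172 172 172 172 172 172 172 172 172 171 172 170 163 143  96  78  86  67  73 120 140 156 157 168 170 170 169 169 158 109  99 166 172 172 172 172 172 172 172 172 172 172]
298 [172 172 172 172 172 171 172 172 172 172 172 172 172 172 172 172 169 165 145 131  81  68  92  89  80 130 148 163 168 169 161 126  85 155 172 172 172 172 172 172 172 172 172 172 172]
```

Run:
```python
from m import *
np.set_printoptions(suppress=True,precision=1)
cs=load("a")
def prof(n,p0,p1,L=6,k=25,off=0):
    """dark-minimum points across segment p0-p1; least squares line on plane z=10"""
    I=cv2.cvtColor(cs[n]["image"],cv2.COLOR_RGB2GRAY).astype(np.float32)
    p0,p1=np.array(p0,float),np.array(p1,float);d=(p1-p0)/np.linalg.norm(p1-p0);nn=np.array([-d[1],d[0]]);out=[]
    s=np.linspace(-L,L,8*L+1)
    for t in np.linspace(0,1,k):
        q=p0+(p1-p0)*t+s[:,None]*nn
        v=cv2.remap(I,q[:,0].astype(np.float32)[:,None],q[:,1].astype(np.float32)[:,None],1)[:,0]
        w=np.maximum(165-v,0)*(abs(s-s[v.argmin()])<2.5);out.append(p0+(p1-p0)*t+nn*(w@s/w.sum()))
    X=onz(cs[n],np.array(out),.010)[:,:2]*1e3
    vx,vy,x,y=cv2.fitLine(X.astype(np.float32),cv2.DIST_HUBER,0,.01,.01).ravel()
    if vx*p_dir[0]+vy*p_dir[1]<0: vx,vy=-vx,-vy
    r=(X-[x,y])@[-vy,vx];return np.array([x,y]),np.array([vx,vy]),np.degrees(np.arctan2(vy,vx)),r.std()
p_dir=(1,0)
l=prof("top",(320.5,220),(327.5,256),3);r=prof("scene",(368,272.5),(354,292),3)
p_dir=(0,1)
f=prof("scene",(295,284),(318,295.5),3);f2=prof("top",(334,260.5),(366,257.5),3)
for n,a in zip(("left","right","front s","front t"),(l,r,f,f2)): print(n,*a)
```

```text
left [ 514.7 -193.2] [1.  0.3] 14.652915 2.063304487588573
right [ 562.5 -328.2] [1.  0.3] 14.502603 0.24091802819950497
front s [ 455.8 -260.7] [-0.2  1. ] 104.10628 0.42802774968778573
front t [ 464.3 -277.8] [-0.3  1. ] 104.8113 0.6609215740274917
```

Measured so far, in mm:

| Thing | Position | Yaw | Check |
|---|---|---|---|
| Printer | core axis at about (548,-258) | about 14.4° | base width 142.7 against 144 |
| Roll | (448.4,-105.1,30) | 0.8° | spindle length 125 |
| Platen | (430.6,160.7) | -13.7° | rubber length 82 |
| Cover rib | (495.5,358.5,about 80) | 10.5° | rib length 70 |
| Tray | (631,63) | not yet measured | – |

These agree with the given sizes. Now I'll move over the printer.

{"api": "arm_command", "payload": {
  "commands": [
    [[-2.92,-2.08,0,0,0,0,6],[-2.92,-2.08,0,0,0,0,6],[-2.92,-2.08,0,0,0,0,6],[-2.92,-2.08,0,0,0,0,6],[-2.92,-2.08,0,0,0,0,6]]
  ]
}}

```text
clock: 1.12
tool_pos: [0.3081, 0.444, 0.2045]
eef_rot: [0.517, 3.099, 0.001]
ft_force: [1.0, 0.2, -0.3]
gripper_width: 0.706
gripper_force: 0.0
```

{"api": "arm_command", "payload": {
  "commands": [
    [[-2.92,-2.08,0,0,0,0,6],[-2.92,-2.08,0,0,0,0,6],[-2.92,-2.08,0,0,0,0,6],[-2.92,-2.08,0,0,0,0,6],[-2.92,-2.08,0,0,0,0,6]]
  ]
}}

```text
clock: 1.53
tool_pos: [0.4125, 0.2982, 0.2045]
eef_rot: [0.517, 3.098, 0.001]
ft_force: [1.6, 0.4, 0.1]
gripper_width: 0.703
gripper_force: 0.0
```

{"api": "arm_command", "payload": {
  "commands": [
    [[-2.92,-2.08,0,0,0,0,6],[-2.92,-2.08,0,0,0,0,6],[-1.94,-3.39,0,0,0,0,6],[-1.94,-3.39,0,0,0,0,6],[-1.94,-3.39,0,0,0,0,6]]
  ]
}}

```text
clock: 1.95
tool_pos: [0.4758, 0.1245, 0.2044]
eef_rot: [0.517, 3.098, 0.001]
ft_force: [0.7, -0.3, 0.1]
gripper_width: 0.697
gripper_force: 0.0
```

{"api": "arm_command", "payload": {
  "commands": [
    [[-1.94,-3.39,0,0,0,0,6],[-1.94,-3.39,0,0,0,0,6],[-1.94,-3.39,0,0,0,0,6],[-1.94,-3.39,0,0,0,0,6],[-1.94,-3.39,0,0,0,0,6]]
  ]
}}

```text
clock: 2.37
tool_pos: [0.5123, -0.0676, 0.2045]
eef_rot: [0.517, 3.098, 0.0]
ft_force: [0.2, -0.1, 0.3]
gripper_width: 0.7
gripper_force: 0.0
```

{"api": "arm_command", "payload": {
  "commands": [
    [[-1.94,-3.39,0,0,0,0,6],[-1.94,-3.39,0,0,0,0,6],[-1.94,-3.39,0,0,0,0,6],[-1.94,-3.39,0,0,0,0,6],[-1.94,-3.39,0,0,0,0,6]]
  ]
}}

```text
clock: 2.78
tool_pos: [0.5487, -0.2596, 0.2045]
eef_rot: [0.518, 3.098, 0.0]
ft_force: [1.0, 0.0, -0.7]
gripper_width: 0.699
gripper_force: 0.0
```

{"api": "arm_command", "payload": {
  "commands": [
    [[0,0,0,0,0,0.12,6],[0,0,0,0,0,0.12,6],[0,0,0,0,0,0.12,6],[0,0,0,0,0,0.12,6],[0,0,0,0,0,0.12,6]]
  ]
}}

```text
clock: 3.2
tool_pos: [0.5487, -0.2575, 0.2043]
eef_rot: [1.418, 2.803, 0.0]
ft_force: [1.1, 0.8, -0.9]
gripper_width: 0.704
gripper_force: 0.0
```

{"api": "arm_command", "payload": {
  "commands": [
    [[0,0,0,0,0,0.12,6],[0,0,0,0,0,0.12,6],[0,0,0,0,0,0.12,6],[0,0,0,0,0,0.12,6],[0,0,0,0,0,0.12,6]]
  ]
}}

```text
clock: 3.62
tool_pos: [0.5488, -0.2574, 0.2044]
eef_rot: [2.183, 2.259, 0.0]
ft_force: [-0.3, -0.1, 0.9]
gripper_width: 0.703
gripper_force: 0.0
```

{"api": "arm_command", "payload": {
  "commands": [
    [[0,0,0,0,0,0.12,6],[0,0,0,0,0,0.12,6],[0,0,0,0,0,0.12,6],[0,0,0,0,0,0.12,6],[0,0,0,0,0,0.12,6]]
  ]
}}

```text
clock: 4.03
tool_pos: [0.5489, -0.2573, 0.2044]
eef_rot: [-2.753, -1.513, -0.001]
ft_force: [-0.6, 0.3, 0.3]
gripper_width: 0.703
gripper_force: 0.0
```

{"api": "arm_command", "payload": {
  "commands": [
    [[0,0,0,0,0,0.12,6],[0,0,0,0,0,0.12,6],[0,0,0,0,0,0.12,6],[0,0,0,0,0,0.12,6],[0,0,0,0,0,0.12,6]]
  ]
}}

```text
clock: 4.45
tool_pos: [0.5489, -0.2572, 0.2043]
eef_rot: [-3.077, -0.632, -0.001]
ft_force: [-0.2, 0.3, -0.4]
gripper_width: 0.702
gripper_force: 0.0
```

{"api": "arm_command", "payload": {
  "commands": [
    [[0,0,2,0,0,0.08,6],[0,0,3,0,0,0.08,6],[0,0,3,0,0,0,6],[0,0,2,0,0,0,6],[0,0,0,0,0,0,6]]
  ]
}}

```text
clock: 4.87
tool_pos: [0.5461, -0.2551, 0.1001]
eef_rot: [-3.112, -0.393, 0.01]
ft_force: [1.3, 0.8, 0.6]
gripper_width: 0.698
gripper_force: 0.0
```

{"api": "arm_command", "payload": {
  "commands": [
    [[0,0,2,0,0,0,6],[0,0,1.5,0,0,0,6],[0,0,0.75,0,0,0,6],[0,0,0.25,0,0,0,6],[0,0,0,0,0,0,6]]
  ]
}}

```text
clock: 5.28
tool_pos: [0.5491, -0.2576, 0.0598]
eef_rot: [3.117, 0.393, 0.001]
ft_force: [0.2, 0.2, -0.2]
gripper_width: 0.701
gripper_force: 0.0
```

{"api": "arm_command", "payload": {
  "commands": [
    [[0,0,0,0,0,0,4],[0,0,0,0,0,0,4],[0,0,0,0,0,0,4],[0,0,0,0,0,0,4],[0,0,0,0,0,0,4]]
  ],
  "force": 30
}}

```text
clock: 5.7
tool_pos: [0.549, -0.2575, 0.0597]
eef_rot: [3.117, 0.393, 0.001]
ft_force: [0.2, -0.3, -0.0]
gripper_width: 0.471
gripper_force: 0.0
```

Run:
```python
from m import *
cs=grab("b",2);t=cs["top"]["image"][196:268,310:390,::-1];s=cs["scene"]["image"][215:300,285:380,::-1]
f=lambda i:cv2.resize(i,(400,360),interpolation=cv2.INTER_CUBIC)
cv2.imwrite("pics/b.png",np.hstack([f(s),f(t)]))
```

```text
(no output)
```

View pics/b.png

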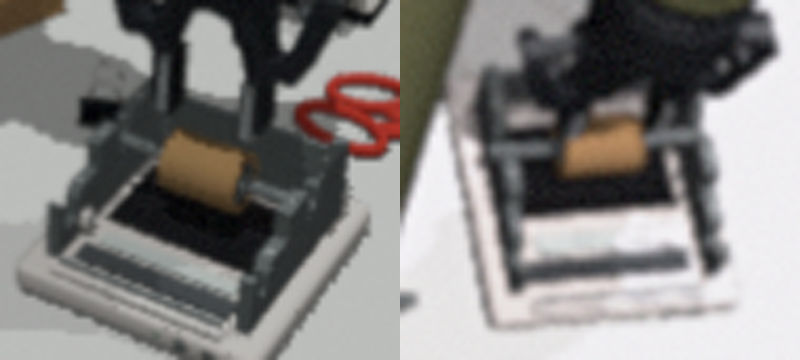

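The fingers closed to 40 mm with no force. In the picture the tips (scene about (326,240) and (344,247)) are above or behind the core, so they missed it. I'll check whether the tips are too high or too far back.

Run:
```python
from m import *
from cell import robot
np.set_printoptions(suppress=True,precision=1)
cs=load("b");st=robot.state();p=st["tool_pos"];print(p,st["gripper_width"])
u=np.array([.9686,.2487,0]);v=np.array([-.2487,.9686,0])
for dz in(0,.005,.01,.015):
    P=[p+v*.022+[0,0,dz],p-v*.022+[0,0,dz]]
    print(dz,"scene",proj(cs["scene"],P).ravel(),"top",proj(cs["top"],P).ravel())
for a,b in(((325.9,240.5),(344.4,222.6)),((343.9,247.6),(360.4,221))):
    q,g=tri(cs,{"scene":a,"top":b});print(q*1e3,g*1e3,(q-p)@u*1e3,(q-p)@v*1e3)
c=np.array([.5475,-.2583,.054]);print("core proj",proj(cs["scene"],c),proj(cs["top"],c))
a=comp(0,cs["scene"]["image"][...,0].astype(int)-cs["scene"]["image"][...,2]>14,(318,240,30,28))[0][1]
b=comp(0,cs["top"]["image"][...,0].astype(int)-cs["top"]["image"][...,2]>14,(338,217,24,18))[0][1];print(a,b)
```

```text
[ 0.5 -0.3  0.1] 0.4694278200813006
0 scene [325.3 250.2 342.7 256.6] top [341.8 224.7 357.1 223.5]
0.005 scene [325.4 248.5 342.8 254.8] top [342.1 224.  357.5 222.8]
0.01 scene [325.5 246.7 343.  253. ] top [342.4 223.3 357.9 222. ]
0.015 scene [325.6 245.  343.1 251.2] top [342.8 222.5 358.2 221.3]
[ 537.8 -239.    89.9] 1.5753709932913869 -5.993645417567894 20.5652627268501
[ 550.1 -282.4   87.8] 0.7389360203653919 -4.895954918495877 -24.50453866371248
core proj [[333.7 255.6]] [[349.4 225.3]]
[332.8 254.5] [350.6 224.9]
```

{"api": "arm_command", "payload": {
  "commands": [
    [[0,0,0,0,0,0,6],[0,0,0,0,0,0,6],[0,0,0.8,0,0,0,6],[0,0,0,0,0,0,6],[0,0,0,0,0,0,4]]
  ]
}}

```text
clock: 6.32
tool_pos: [0.5482, -0.257, 0.0505]
eef_rot: [-3.116, -0.393, 0.002]
ft_force: [-0.6, 0.1, -1.3]
gripper_width: 0.582
gripper_force: 0.0
```

{"api": "arm_command", "payload": {
  "commands": [
    [[0,0,0,0,0,0,4],[0,0,0,0,0,0,4],[0,0,0,0,0,0,4],[0,0,0,0,0,0,4],[0,0,0,0,0,0,4]]
  ]
}}

```text
clock: 6.73
tool_pos: [0.5488, -0.2575, 0.0514]
eef_rot: [3.117, 0.393, 0.0]
ft_force: [0.2, -0.6, -0.4]
gripper_width: 0.469
gripper_force: 0.0
```

Run:
```python
from m import *
cs=grab("c",4);t=cs["top"]["image"][196:241,325:385,::-1];s=cs["scene"]["image"][215:275,300:380,::-1]
f=lambda i:np.clip(cv2.resize(i,(400,300),interpolation=cv2.INTER_CUBIC).astype(float)*1.8,0,255)
cv2.imwrite("pics/c.png",np.hstack([f(s),f(t)]))
```

```text
[ WARN:0@8.029] global loadsave.cpp:1063 imwrite_ Unsupported depth image for selected encoder is fallbacked to CV_8U.
```

View pics/c.png

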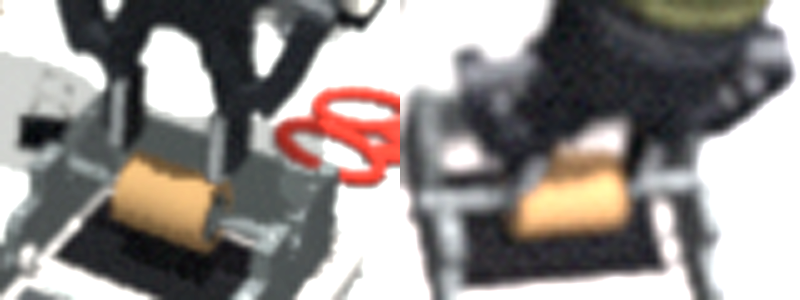

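{"api": "arm_command", "payload": {
  "commands": [
    [[0,0,0,0,0,0,6],[0,0,0,0,0,0,6],[0,0,0.6,0,0,0,6],[0,0,0,0,0,0,4],[0,0,0,0,0,0,4]]
  ]
}}

```text
clock: 7.55
tool_pos: [0.5483, -0.2572, 0.0447]
eef_rot: [-3.116, -0.393, 0.001]
ft_force: [-0.1, 0.1, -0.3]
gripper_width: 0.47
gripper_force: 0.0
```

{"api": "arm_command", "payload": {
  "commands": [
    [[0,0,0,0,0,0,4],[0,0,0,0,0,0,4],[0,0,0,0,0,0,4],[0,0,0,0,0,0,4],[0,0,0,0,0,0,4]]
  ]
}}

```text
clock: 7.97
tool_pos: [0.5488, -0.2575, 0.0453]
eef_rot: [-3.117, -0.393, -0.0]
ft_force: [-0.5, -0.2, -0.6]
gripper_width: 0.47
gripper_force: 0.0
```

{"api": "arm_command", "payload": {
  "commands": [
    [[0,0,0,0,0,0,3.6],[0,0,0,0,0,0,3.6],[0,0,0,0,0,0,3.2],[0,0,0,0,0,0,3.2],[0,0,0,0,0,0,3.2]]
  ]
}}

```text
clock: 8.38
tool_pos: [0.5487, -0.2574, 0.0453]
eef_rot: [-3.117, -0.393, -0.0]
ft_force: [0.3, -0.3, -0.5]
gripper_width: 0.378
gripper_force: 0.0
```

Run:
```python
from m import *
cs=grab("d",4);t=cs["top"]["image"][186:246,315:395,::-1];s=cs["scene"]["image"][205:265,295:375,::-1]
f=lambda i:np.clip(cv2.resize(i,(400,300),interpolation=cv2.INTER_CUBIC).astype(float)*2.2,0,255).astype(np.uint8)
cv2.imwrite("pics/d.png",np.hstack([f(s),f(t)]))
```

```text
(no output)
```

View pics/d.png

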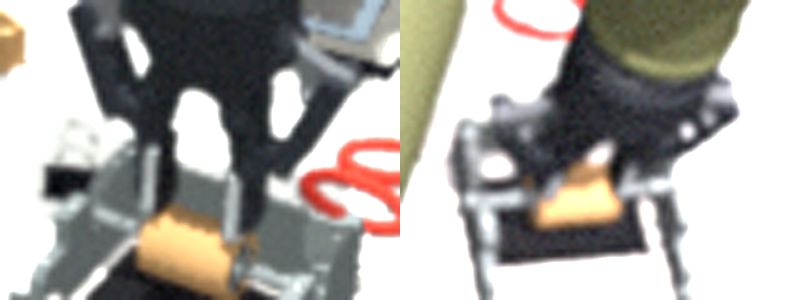

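Run:
```python
from m import *
from cell import robot
np.set_printoptions(suppress=True,precision=1,linewidth=220)
cs=load("d");p=robot.state()["tool_pos"]
u=np.array([.9686,.2487,0]);v=np.array([-.2487,.9686,0])
for a,b in(((327,246.6),(343,225)),((344,252.6),(360,224))):
    q,g=tri(cs,{"scene":a,"top":b});print(q*1e3,g*1e3,(q-p)@u*1e3,(q-p)@v*1e3,(q-p)[2]*1e3)
for n,(x,y,w,h) in(("scene",(318,236,36,26)),("top",(334,208,34,26))):
    I=cs[n]["image"].astype(int);print(n,"R-B cols",x,"rows",y)
    for r in range(y,y+h):print(r,(I[r,x:x+w,0]-I[r,x:x+w,2]))
```

```text
[ 540.5 -239.3   70.9] 3.119524475029265 -3.439008934648299 19.56927793410327 25.67524292285376
[ 547.6 -284.6   75.9] 1.786527780022747 -7.847035623983544 -25.989049303295996 30.642029241239786
scene R-B cols 318 rows 236
236 [-3 -3 -4 -4 -5 -3 -3 -3 -2 -2 -1 -1  1  0 -1  0  0  1  0  1  0  0 -2 -2 -5 -2 -3 -5 -6 -3 -5 -4 -4 -5 -7 -5]
237 [-3 -4 -5 -3 -4 -2 -3 -3 -2  0 -2  0  0  0  0  0  0  1  0  0  0  0  0 -2 -2 -4 -6 -4 -5 -3 -6 -5 -4 -4 -4 -4]
238 [-2 -3 -3 -5 -4 -4 -2 -3 -2 -2 -1 -3 -2 -1  0  1  0  0  1  0  1  0  0 -1 -5 -3 -5 -4 -4 -4 -5 -4 -4 -4 -4 -1]
239 [-3 -4 -3 -4 -3 -2 -3 -4 -2 -2 -4  0 -1 -2 -3 -2 -1  0  0  0  0  0 -1 -3 -3 -4 -5 -5 -5 -5 -1 -2 -2 -4 -2 -1]
240 [-3 -3 -3 -4 -4 -5 -4 -3 -3 -3 -2 -1 -2 -2 -3 -2 -2 -2 -2 -1 -1 -1 -4 -3 -4 -2 -4 -3 -5 -4 -1  0  0 -1  0  1]
241 [-3 -3 -3 -2 -4 -4 -3 -3 -1 -1 -3  0 -1 -4 -3 -4 -3 -3 -3 -3 -3 -1 -3 -4 -2 -4 -3 -2 -4 -2  0  0  1  1  0  2]
242 [-3 -3 -3 -3 -3 -4 -4 -3 -3  0  1 -1 -1 -3 -4 -2 -3 -3 -4 -3 -2 -3 -4 -3 -3 -5 -4 -4 -2  0 -1  0  0  1  0  0]
243 [-3 -4 -2 -4 -4 -3 -3 -3 -1 -3 -2 -3 -1 -4 -3 -3 -3 -3 -4 -3 -2 -1 -4 -3 -2
[... 4254 characters left out ...]
 75 74 75 73 75 73 68 53 27  4 -1  2  7  8  5  1 -2]
228 [-2 -1 -1 -3 -2  2  8 17 29 54 69 73 73 73 71 69 69 68 65 67 68 66 64 59 43 19  2 -3  3  6 10  6  2 -1]
229 [-4 -2 -2  1 -2 -1  7 20 35 54 64 63 63 62 58 57 58 55 56 55 54 51 49 41 26  6 -2 -2  2  7  8  7  4 -2]
230 [-5 -2 -1 -7 -3  1  5 19 31 44 49 50 47 42 41 39 38 35 35 33 32 27 26 21 11  0 -4 -2  0  5  6  7  3 -1]
231 [-4 -1  0 -6 -2 -1  2 11 19 25 30 27 24 21 17 16 13 14 11 11  5  7  1  3 -3 -4 -3 -3 -1  2  6  5  1  2]
232 [-4 -2 -1 -2  0 -2 -5  1  2  8  6  2  3 -1  1  2 -3 -1 -1 -1 -6 -3 -3 -1 -2 -3 -2 -3 -3  3  6  7  6  1]
233 [-4 -1 -2 -1 -1  2 -2  0 -2 -3 -2 -2 -3 -3 -2 -1 -3 -3 -6 -3 -6 -4  0 -4 -3 -4 -3 -3 -5  1  7  9  6  4]
```

The brown-mask edges put the finger ends at z ≈ 71–76 with the TCP at 45, so the tips stand about 26 mm behind the TCP at this opening and skim the core's top. I'll open, go down another 10 mm and grip.

{"api": "arm_command", "payload": {
  "commands": [
    [[0,0,0,0,0,0,6],[0,0,0,0,0,0,6],[0,0,0,0,0,0,6],[0,0,0.5,0,0,0,6],[0,0,0.5,0,0,0,6]]
  ]
}}

```text
clock: 9.2
tool_pos: [0.549, -0.2575, 0.0351]
eef_rot: [3.117, 0.393, 0.001]
ft_force: [-0.5, -1.2, -0.8]
gripper_width: 0.699
gripper_force: 0.0
```

{"api": "arm_command", "payload": {
  "commands": [
    [[0,0,0,0,0,0,3.6],[0,0,0,0,0,0,3.6],[0,0,0,0,0,0,3.6],[0,0,0,0,0,0,3.6],[0,0,0,0,0,0,3.6]]
  ]
}}

```text
clock: 9.62
tool_pos: [0.5488, -0.2574, 0.0353]
eef_rot: [-3.117, -0.393, -0.0]
ft_force: [0.5, -0.6, -0.5]
gripper_width: 0.502
gripper_force: 31.2
```

{"api": "arm_command", "payload": {
  "commands": [
    [[0,0,-0.5,0,0,0,3.6],[0,0,-1,0,0,0,3.6],[0,0,-1.5,0,0,0,3.6],[0,0,-2,0,0,0,3.6],[0,0,-2,0,0,0,3.6]]
  ]
}}

```text
clock: 10.03
tool_pos: [0.5486, -0.2575, 0.1068]
eef_rot: [-3.117, -0.393, 0.0]
ft_force: [1.1, -0.1, -0.8]
gripper_width: 0.499
gripper_force: 31.2
```

Run:
```python
from m import *
from cell import robot
np.set_printoptions(suppress=True,precision=1)
c0=load("a")
# tray rim: hull corners on z=28 from the picture before the arm came in
for n,roi in(("top",(205,160,80,60)),("scene",(225,180,85,50))):
    x,y,w,h=roi;m=brown(c0[n]["image"]).astype(np.uint8);mm=np.zeros_like(m);mm[y:y+h,x:x+w]=m[y:y+h,x:x+w]
    hh=cv2.convexHull(max(cv2.findContours(mm,0,2)[0],key=cv2.contourArea));q=cv2.approxPolyDP(hh,4,True)[:,0].astype(float)
    print(n,q.ravel(),(onz(c0[n],q,.028)*1e3)[:,:2].ravel())
cs=grab("e",2)
st=robot.state();print(st["tool_pos"]*1e3,st["gripper_width"],st["gripper_force"])
f=lambda i:np.clip(cv2.resize(i,(400,300),interpolation=cv2.INTER_CUBIC).astype(float)*1.8,0,255).astype(np.uint8)
cv2.imwrite("pics/e.png",np.hstack([f(cs["scene"]["image"][200:275,285:385,::-1]),f(cs["top"]["image"][180:255,305:405,::-1])]))
```

```text
top [224. 169. 273. 183. 264. 214. 213. 200.] [690.1 135.  664.9 -23.5 556.  -11.7 577.4 146.8]
scene [238. 197. 267. 188. 299. 210. 299. 216. 268. 228. 239. 204.] [585.6 148.7 688.  132.3 666.  -29.4 643.  -52.3 539.1 -39.5 561.6 113.6]
[ 549.1 -257.5  106.3] 0.5007937220870251 31.186184654943645
```

View pics/e.png

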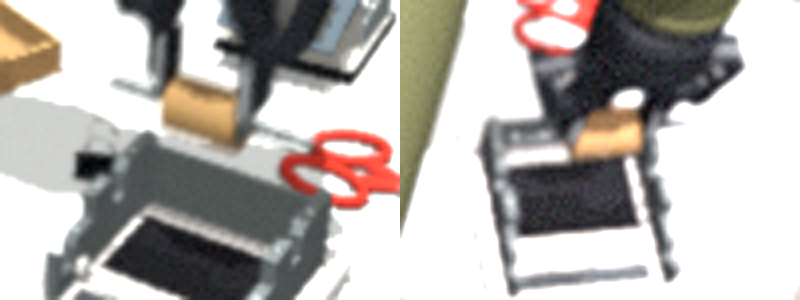

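{"api": "arm_command", "payload": {
  "commands": [
    [[1.55,-2.9,0,0,0,0,3.6],[1.55,-2.9,0,0,0,0,3.6],[1.55,-2.9,0,0,0,0,3.6],[1.55,-2.9,0,0,0,0,3.6],[1.55,-2.9,0,0,0,0,3.6]]
  ]
}}

```text
clock: 10.65
tool_pos: [0.5871, -0.0959, 0.1043]
eef_rot: [-3.116, -0.392, 0.003]
ft_force: [0.5, 0.1, -0.2]
gripper_width: 0.497
gripper_force: 31.2
```

{"api": "arm_command", "payload": {
  "commands": [
    [[1.55,-2.9,0,0,0,0,3.6],[1.55,-2.9,0,0,0,0,3.6],[1.55,-2.9,0,0,0,0,3.6],[1.55,-2.9,0,0,0,0,3.6],[1.55,-2.9,0,0,0,0,3.6]]
  ]
}}

```text
clock: 11.07
tool_pos: [0.6261, 0.0638, 0.1042]
eef_rot: [-3.117, -0.393, 0.004]
ft_force: [0.5, -0.1, -0.3]
gripper_width: 0.502
gripper_force: 31.2
```

{"api": "arm_command", "payload": {
  "commands": [
    [[0,0,0,0,0,0.1,3.6],[0,0,0,0,0,0.1,3.6],[0,0,0,0,0,0.1,3.6],[0,0,0,0,0,0.1,3.6],[0,0,0,0,0,0,3.6]]
  ]
}}

```text
clock: 11.48
tool_pos: [0.6259, 0.0623, 0.104]
eef_rot: [3.132, -0.237, -0.004]
ft_force: [0.7, 1.4, -0.7]
gripper_width: 0.5
gripper_force: 31.2
```

{"api": "arm_command", "payload": {
  "commands": [
    [[0,0,2,0,0,0,3.6],[0,0,2.5,0,0,0,3.6],[0,0,2.5,0,0,0,3.6],[0,0,1.5,0,0,0,3.6],[0,0,0,0,0,0,3.6]]
  ]
}}

```text
clock: 11.9
tool_pos: [0.6234, 0.0624, 0.0163]
eef_rot: [-3.133, 0.23, 0.012]
ft_force: [-1.2, -0.3, -0.6]
gripper_width: 0.498
gripper_force: 31.2
```

{"api": "arm_command", "payload": {
  "commands": [
    [[0,0,0.6,0,0,0,3.6],[0,0,0.4,0,0,0,3.6],[0,0,0.3,0,0,0,3.6],[0,0,0.2,0,0,0,3.6],[0,0,0,0,0,0,3.6]]
  ]
}}

```text
clock: 12.32
tool_pos: [0.6271, 0.0621, 0.0055]
eef_rot: [-3.133, 0.233, -0.001]
ft_force: [0.1, 0.1, 1.0]
gripper_width: 0.505
gripper_force: 31.2
```

{"api": "arm_command", "payload": {
  "commands": [
    [[0,0,0.1,0,0,0,3.6],[0,0,0.1,0,0,0,3.6],[0,0,0,0,0,0,3.6],[0,0,0,0,0,0,3.6],[0,0,0,0,0,0,3.6]]
  ]
}}

```text
clock: 12.73
tool_pos: [0.627, 0.062, 0.0034]
eef_rot: [-3.133, 0.234, -0.0]
ft_force: [-0.4, -0.4, -0.4]
gripper_width: 0.507
gripper_force: 31.2
```

{"api": "arm_command", "payload": {
  "commands": [
    [[0,0,0,0,0,0,6],[0,0,0,0,0,0,6],[0,0,0,0,0,0,6],[0,0,-1,0,0,0,6],[0,0,-3,0,0,0,6]]
  ]
}}

```text
clock: 13.15
tool_pos: [0.6236, 0.0624, 0.0405]
eef_rot: [3.132, -0.234, -0.012]
ft_force: [0.7, 1.7, 0.4]
gripper_width: 0.702
gripper_force: 0.0
```

{"api": "arm_command", "payload": {
  "commands": [
    [[0,0,-3,0,0,0,6],[0,0,-3,0,0,-0.123,6],[0,0,-1,0,0,-0.123,6],[0,0,0,0,0,-0.123,6],[0,0,0,0,0,-0.123,6]]
  ]
}}

```text
clock: 13.57
tool_pos: [0.6279, 0.0618, 0.1155]
eef_rot: [3.093, 0.545, 0.005]
ft_force: [-0.2, 0.9, 0.1]
gripper_width: 0.7
gripper_force: 0.0
```

{"api": "arm_command", "payload": {
  "commands": [
    [[0,0,0,0,0,-0.123,5],[0,0,0,0,0,-0.123,5],[0,0,0,0,0,-0.123,5],[0,0,0,0,0,-0.123,5],[0,0,0,0,0,-0.123,5]]
  ]
}}

```text
clock: 13.98
tool_pos: [0.627, 0.0616, 0.1142]
eef_rot: [2.783, 1.455, 0.001]
ft_force: [-0.0, 0.1, 1.1]
gripper_width: 0.584
gripper_force: 0.0
```

{"api": "arm_command", "payload": {
  "commands": [
    [[0,0,0,0,0,-0.123,5],[0,0,0,0,0,-0.123,5],[0,0,0,0,0,-0.123,5],[0,0,0,0,0,0,5],[0,0,0,0,0,0,5]]
  ]
}}

```text
clock: 14.4
tool_pos: [0.627, 0.0615, 0.1139]
eef_rot: [2.479, 1.93, 0.001]
ft_force: [0.9, 0.2, 0.2]
gripper_width: 0.586
gripper_force: 0.0
```

Run:
```python
from m import *
from cell import robot
s=robot.state();print(s["tool_pos"]*1e3,s["eef_rot"],s["joint_pos"])
cs=grab("f",3)
c=lambda i,a,b,w,h:cv2.resize(i[b:b+h,a:a+w,::-1],(400,300),interpolation=cv2.INTER_CUBIC)
A=np.hstack([c(cs["scene"]["image"],225,175,80,60),c(cs["top"]["image"],200,155,80,60)])
B=np.hstack([c(cs["scene"]["image"],285,225,88,66),c(cs["top"]["image"],310,198,80,60)])
cv2.imwrite("pics/f.png",np.vstack([A,B]))
```

```text
[627.03053439  61.52376683 113.937717  ] [2.47875719e+00 1.92955551e+00 7.55108503e-04] [-0.26511133  0.81324376  0.1730916   1.6419552  -0.19473727  0.70271426
 -0.24411825]
```

View pics/f.png

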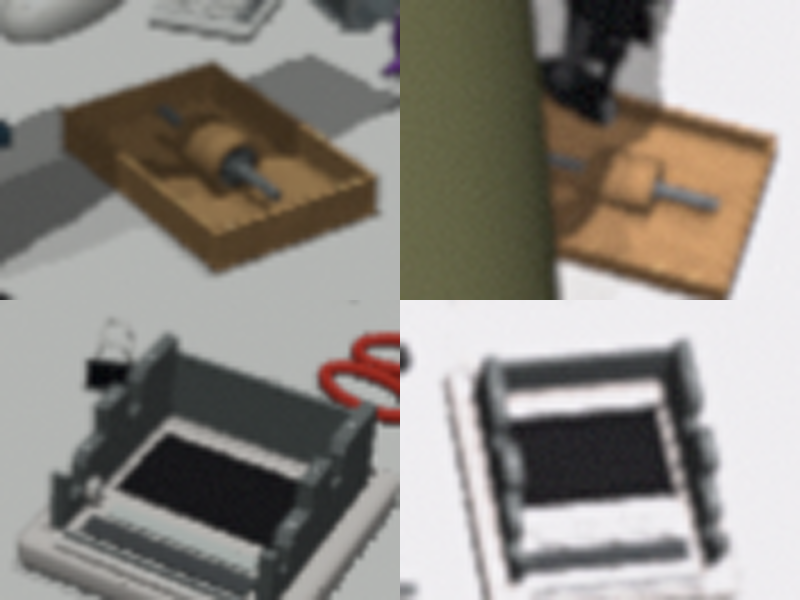

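The core lies flat in the middle of the tray (scene crop about (215,145), spindle along the tray). The printer's walls and notches are clear now, so I'll locate the slots along the wall tops directly.

Run:
```python
from m import *
np.set_printoptions(suppress=True,linewidth=250)
cs=load("f");th=np.radians(14.4);u=np.array([np.cos(th),np.sin(th),0]);v=np.array([-u[1],u[0],0])
O=u*.456+v*-.3863
for n in("top","scene"):
  I=cv2.GaussianBlur(cv2.cvtColor(cs[n]["image"],cv2.COLOR_RGB2GRAY),(0,0),.4).astype(np.float32)
  for z,xs in((.070,np.arange(-30,60,3)),(.054,np.arange(-78,-18,3))):
    print(n,"z",z,"x:",xs)
    for y in(58,56,54,-54,-56,-58):
      P=O+np.outer(xs/1e3,u)+v*y/1e3+[0,0,z];q=proj(cs[n],P).astype(np.float32)
      print("  y",y,cv2.remap(I,q[:,0:1],q[:,1:2],1)[:,0].astype(int))
```

```text
top z 0.07 x: [-30 -27 -24 -21 -18 -15 -12  -9  -6  -3   0   3   6   9  12  15  18  21  24  27  30  33  36  39  42  45  48  51  54  57]
  y 58 [123 112  90  82  98 112 117 126 133 129 119 111 101  88  72  71  89 102 115 121 124 128 132 129 124 122 117 115 123 148]
  y 56 [107 100  87  84 104 122 133 146 152 141 127 114  95  78  64  69  93 116 137 142 143 145 149 146 133 127 126 127 133 151]
  y 54 [ 81  73  71  76  98 118 130 138 146 138 123 108  82  64  54  64  91 127 160 167 164 154 147 136 126 121 122 127 139 163]
  y -54 [182 170 141 109  99 110 119 126 129 125 122 132 162 181 166 126 104 103 110 118 119 124 128 129 124 118 116 119 123 136]
  y -56 [211 206 184 149 128 131 139 148 152 149 141 150 181 210 205 172 141 131 130 138 142 148 153 149 145 143 139 139 142 152]
  y -58 [231 227 213 188 164 159 166 172 174 171 168 173 200 226 226 206 183 167 162 165 169 171 177 174 171 170 168 168 169 175]
top z 0.054 x: [-78 -75 -72 -69 -66 -63 -60 -57 -54 -51 -48 -45 -42 -39 -36 -33 -30 -27 -24 -21]
  y 58 [234 231 206 152  95  70  87 116 143 151 129  97  84  94 107 119 123 117 110 100]
 
[... 1267 characters left out ...]
 89 91 82 68 60 74 82 85 85 87 92 91 93 92 93 89 88 90 89 92 97]
scene z 0.054 x: [-78 -75 -72 -69 -66 -63 -60 -57 -54 -51 -48 -45 -42 -39 -36 -33 -30 -27 -24 -21]
  y 58 [180 180 178 172 159 134 129 149 169 174 173 161 146 136 127 130 127 127 121 110]
  y 56 [179 178 170 154 122  99 102 141 163 163 150 128 109 103 107 117 115 108  99  90]
  y 54 [177 168 151 117  86  69  95 129 148 134 107  94  88  89  93 108 100  93  89  79]
  y -54 [ 84 115 140 154 140 123 102 104  64  41  43  53  67  78  88 103 104  94  90  85]
  y -56 [ 87 128 134 118  93  74  84  89  70  51  65  76  83  88  98 115 117 103  97  88]
  y -58 [ 85 109 106  77  61  58  75  85  76  57  72  82  84  87  92 105 108  95  92  83]
```

{"api": "arm_command", "payload": {
  "commands": [
    [[0.8,-3.58,0,0,0,-0.009,5],[0.8,-3.58,0,0,0,0,5],[0.8,-3.58,0,0,0,0,5],[0.8,-3.58,0,0,0,0,5],[0.8,-3.58,0,0,0,0,5]]
  ]
}}

```text
clock: 15.12
tool_pos: [0.4609, 0.1433, 0.1135]
eef_rot: [2.467, 1.944, 0.001]
ft_force: [0.5, 1.5, -0.5]
gripper_width: 0.589
gripper_force: 0.0
```

{"api": "arm_command", "payload": {
  "commands": [
    [[0.8,-3.58,0,0,0,0,5],[0,0,3,0,0,0,5],[0,0,3.5,0,0,0,5],[0,0,3,0,0,0,5],[0,0,1.5,0,0,0,5]]
  ]
}}

```text
clock: 15.53
tool_pos: [0.4285, 0.1591, 0.0008]
eef_rot: [-2.466, -1.945, 0.003]
ft_force: [0.5, -0.4, 0.2]
gripper_width: 0.586
gripper_force: 0.0
```

{"api": "arm_command", "payload": {
  "commands": [
    [[0,0,0.5,0,0,0,5],[0,0,0.5,0,0,0,5],[0,0,0.3,0,0,0,5],[0,0,0.2,0,0,0,5],[0,0,0,0,0,0,5]]
  ]
}}

```text
clock: 15.95
tool_pos: [0.4306, 0.1594, -0.0102]
eef_rot: [2.468, 1.944, 0.001]
ft_force: [0.1, -0.5, -0.0]
gripper_width: 0.586
gripper_force: 0.0
```

{"api": "arm_command", "payload": {
  "commands": [
    [[0,0,0.2,0,0,0,5],[0,0,0.1,0,0,0,5],[0,0,0.1,0,0,0,5],[0,0,0,0,0,0,5],[0,0,0,0,0,0,5]]
  ]
}}

```text
clock: 16.37
tool_pos: [0.4303, 0.1594, -0.0138]
eef_rot: [-2.467, -1.945, -0.0]
ft_force: [-0.4, 0.4, -0.0]
gripper_width: 0.588
gripper_force: 0.0
```

Run:
```python
from m import *
from cell import robot
s=robot.state();print(s["tool_pos"]*1e3,s["ft_force"])
cs=grab("g",3)
c=lambda i,a,b,w,h:np.clip(1.6*cv2.resize(i[b:b+h,a:a+w,::-1].astype(np.float32),(400,400),interpolation=cv2.INTER_CUBIC),0,255).astype(np.uint8)
cv2.imwrite("pics/g.png",np.hstack([c(cs["scene"]["image"],165,185,60,60),c(cs["top"]["image"],170,215,60,60)]))
```

```text
[430.28171053 159.41947599 -13.77542571] [-0.36593587  0.38906173 -0.01700493]
```

View pics/g.png

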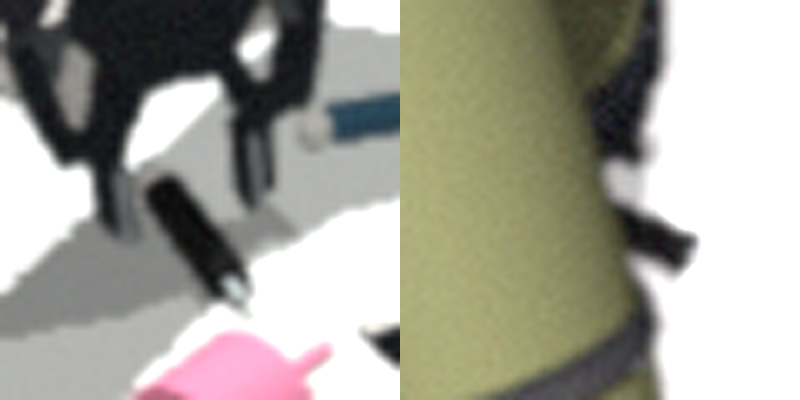

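The tips (scene crop (120,240) and (258,205)) straddle the rubber and still hover about 10–15 mm above the desk, with no contact. I'll go lower.

{"api": "arm_command", "payload": {
  "commands": [
    [[0,0,0.2,0,0,0,5],[0,0,0.1,0,0,0,5],[0,0,0.1,0,0,0,5],[0,0,0,0,0,0,5],[0,0,0,0,0,0,5]]
  ]
}}

```text
clock: 17.08
tool_pos: [0.4301, 0.1593, -0.0181]
eef_rot: [-2.466, -1.945, 0.004]
ft_force: [0.4, 0.3, 0.2]
gripper_width: 0.583
gripper_force: 0.0
```

{"api": "arm_command", "payload": {
  "commands": [
    [[0,0,0.1,0,0,0,5],[0,0,0.1,0,0,0,5],[0,0,0.1,0,0,0,5],[0,0,0,0,0,0,5],[0,0,0,0,0,0,5]]
  ]
}}

```text
clock: 17.5
tool_pos: [0.4308, 0.1596, -0.0206]
eef_rot: [-2.465, -1.945, 0.006]
ft_force: [0.0, 0.6, 0.3]
gripper_width: 0.592
gripper_force: 0.0
```

{"api": "arm_command", "payload": {
  "commands": [
    [[0,0,0,0,0,0,1],[0,0,0,0,0,0,1],[0,0,0,0,0,0,1],[0,0,0,0,0,0,1],[0,0,0,0,0,0,1]]
  ],
  "force": 40
}}

```text
clock: 17.92
tool_pos: [0.4308, 0.1596, -0.0203]
eef_rot: [-2.465, -1.945, 0.005]
ft_force: [-0.4, -0.0, 3.4]
gripper_width: 0.218
gripper_force: 39.3
```

{"api": "arm_command", "payload": {
  "commands": [
    [[0,0,0,0,0,0,1],[0,0,0,0,0,0,1],[0,0,0,0,0,0,1],[0,0,0,0,0,0,1],[0,0,0,0,0,0,1]]
  ]
}}

```text
clock: 18.33
tool_pos: [0.4308, 0.1596, -0.0203]
eef_rot: [-2.465, -1.945, 0.005]
ft_force: [-0.1, -0.0, 5.9]
gripper_width: 0.217
gripper_force: 39.5
```

{"api": "arm_command", "payload": {
  "commands": [
    [[0,0,-0.5,0,0,0,1],[0,0,-1.5,0,0,0,1],[0,0,-2.5,0,0,0,1],[0,0,-3,0,0,0,1],[0,0,-2.5,0,0,0,1]]
  ]
}}

```text
clock: 18.75
tool_pos: [0.4307, 0.1597, 0.081]
eef_rot: [-2.465, -1.944, 0.007]
ft_force: [1.1, 0.6, -1.2]
gripper_width: 0.219
gripper_force: 39.4
```

{"api": "arm_command", "payload": {
  "commands": [
    [[0,0,0,0,0,-0.1215,1],[0,0,0,0,0,-0.1215,1],[0,0,0,0,0,-0.1215,1],[0,0,0,0,0,-0.1215,1],[0,0,0,0,0,0,1]]
  ]
}}

```text
clock: 19.17
tool_pos: [0.431, 0.1598, 0.0797]
eef_rot: [-1.92, -2.483, 0.005]
ft_force: [-0.0, 0.5, -1.2]
gripper_width: 0.217
gripper_force: 39.4
```

{"api": "arm_command", "payload": {
  "commands": [
    [[-2,-0.3,0,0,0,0,1],[-3.9,-0.44,0,0,0,0,1],[-3.9,-0.44,0,0,0,0,1],[-3.9,-0.44,0,0,0,0,1],[-3.9,-0.44,0,0,0,0,1]]
  ]
}}

```text
clock: 19.58
tool_pos: [0.4547, -0.0175, 0.0795]
eef_rot: [-1.928, -2.477, 0.006]
ft_force: [2.0, 0.3, -1.2]
gripper_width: 0.218
gripper_force: 39.4
```

{"api": "arm_command", "payload": {
  "commands": [
    [[-3.9,-0.44,0,0,0,0,1],[-3.9,-0.44,0,0,0,0,1],[-3.9,-0.44,0,0,0,0,1],[-3.9,-0.44,0,0,0,0,1],[-3.9,-0.44,0,0,0,0,1]]
  ]
}}

```text
clock: 20.0
tool_pos: [0.4815, -0.2121, 0.0796]
eef_rot: [-1.929, -2.475, 0.005]
ft_force: [0.8, -0.7, -0.6]
gripper_width: 0.218
gripper_force: 39.4
```

{"api": "arm_command", "payload": {
  "commands": [
    [[-3.9,-0.44,0,0,0,0,1],[-2,-0.2,0,0,0,0,1],[0,0,0,0,0,0,1],[0,0,0,0,0,0,1],[0,0,0,0,0,0,1]]
  ]
}}

```text
clock: 20.42
tool_pos: [0.49, -0.2672, 0.0793]
eef_rot: [-1.924, -2.477, 0.004]
ft_force: [0.2, 1.2, -0.4]
gripper_width: 0.215
gripper_force: 39.3
```

Run:
```python
from m import *
from cell import robot
np.set_printoptions(suppress=True,precision=2,linewidth=250)
s=robot.state();p=s["tool_pos"]*1e3;r=s["eef_rot"];print(p,r,2*np.degrees(np.arctan2(r[1],r[0])),s["gripper_width"],s["ft_force"],s["joint_pos"])
th=np.radians(14.4);print("u",p[0]*np.cos(th)+p[1]*np.sin(th),"v",-p[0]*np.sin(th)+p[1]*np.cos(th))
cs=grab("h",4)
c=lambda i,a,b,w,h:np.clip(1.3*cv2.resize(i[b:b+h,a:a+w,::-1].astype(np.float32),(400,400),interpolation=cv2.INTER_CUBIC),0,255).astype(np.uint8)
cv2.imwrite("pics/h.png",np.hstack([c(cs["scene"]["image"],275,210,100,100),c(cs["top"]["image"],305,185,80,80)]))
```

```text
[ 489.99 -267.21   79.31] [-1.92 -2.48  0.  ] -255.66697330638095 0.21450193613151697 [ 0.2   1.17 -0.39] [ 0.26  0.81  0.27  1.88 -0.4   0.51  1.05]
u 408.1458130773936 v -380.67115207364157
```

View pics/h.png

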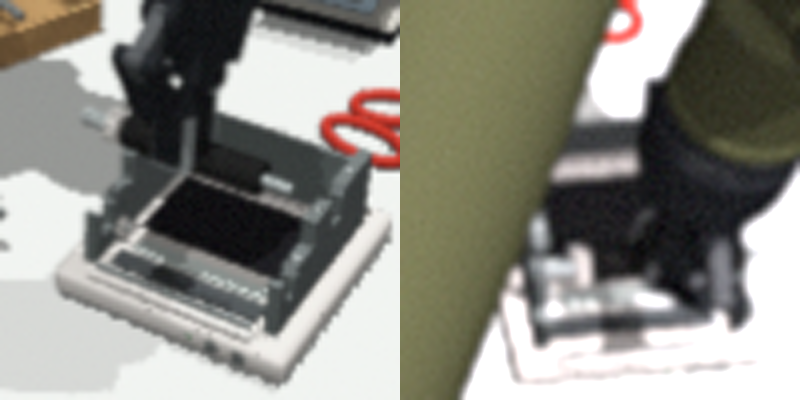

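Held level with the gear at the printer's left (scene crop (95,118)) and the thin end on the right (290,183). I'll check where it sits along its axis using the ray plane u = 408.

Run:
```python
from m import *
np.set_printoptions(suppress=True,precision=1,linewidth=250)
cs=load("h");I=cs["scene"]["image"];g=cv2.cvtColor(I,cv2.COLOR_RGB2GRAY)
th=np.radians(14.4);u=np.array([np.cos(th),np.sin(th),0]);v=np.array([-u[1],u[0],0])
def pl(uv,U):
    o,D=ray(cs["scene"],uv);P=o+D*((U-o@u)/(D@u))[:,None];return np.c_[P@v,P[:,2]]*1e3
print("picked ends",pl([[295.5,238.3],[348,256.3]],.408))
for r in range(234,246):print(r,g[r,290:314])
print()
for r in range(248,262):print(r,g[r,334:356])
```

```text
picked ends [[-317.7  109.7]
 [-444.2  112.3]]
234 [116 115 116 117 116 117 116 117 117 121 125 126 128 150 169 152  97  33  14  17  17  14  15  16]
235 [116 116 116 117 116 117 117 117 116 116 116 116 117 121 125 119  92  35  14  16  16  19  16  13]
236 [116 116 116 117 117 118 122 124 121 117 116 116 119 124 124 115  91  52  23  15  18  17  17  16]
237 [116 116 116 116 116 122 133 136 129 123 120 120 128 136 139 127 106  78  31  17  15  16  15  15]
238 [116 116 117 117 117 120 122 125 133 131 127 131 137 135 136 129 111  84  34  19  17  17  16  14]
239 [116 116 116 116 114 111 111 119 126 127 129 141 146 142 132 103  70  43  25  24  18  11  14  17]
240 [116 117 116 116 114 103  94  98 109 117 128 141 153 148 115  75  42  25  24  26  24  19  15  22]
241 [116 116 116 115 116 110 100  96  95 100 113 125 138 139 102  60  30  24  24  24  25  21  19  23]
242 [117 116 117 117 116 116 114 113 109 102 104 123 133 123  85  43  26  23  23  25  27  25  26  24]
243 [116 116 116 117 117 116 116 116 116 115 116 122 125 109  73  32  21  24  21  24  23  25  26  23]
244 [116 115 115 116 116 116 116 
[... 633 characters left out ...]
 86 131 122 101  86  70  56  49  48  47  45  49  45  45  47  50]
255 [ 19  17  18  21  22  32  77 119 130 131 137 119  95  77  55  48  47  46  48  48  49  53]
256 [ 23  19  19  17  17  20  46  76  97 111 124 137 137 125  71  49  47  46  48  47  45  49]
257 [ 39  37  31  22  15  17  39  63  69  71  86 105 117 106  62  49  47  46  48  47  47  47]
258 [48 65 62 49 42 46 69 86 85 75 66 68 73 71 52 47 47 46 47 46 50 49]
259 [ 23  34  54  77  80  83 104 110 106  91  88  86  75  63  55  52  47  48  47  52  64  67]
260 [ 14  12  23  30  39  60  90 104 106 109 111 106  91  88  84  74  62  55  54  65  90  99]
261 [ 13   9  15  15  14  22  34  45  62  90 106 106 108 110 107  89  84  85  80  92 111 102]
```

{"api": "arm_command", "payload": {
  "commands": [
    [[-0.59,0,0,0,0,0,1],[0,0,1.5,0,0,0,1],[0,0,1.5,0,0,0,1],[0,0,1,0,0,0,1],[0,0,0.4,0,0,0,1]]
  ]
}}

```text
clock: 21.23
tool_pos: [0.4911, -0.2746, 0.0344]
eef_rot: [-1.924, -2.478, 0.005]
ft_force: [-0.8, 0.0, -1.6]
gripper_width: 0.215
gripper_force: 39.4
```

{"api": "arm_command", "payload": {
  "commands": [
    [[0,0,0.3,0,0,0,1],[0,0,0.3,0,0,0,1],[0,0,0.3,0,0,0,1],[0,0,0.1,0,0,0,1],[0,0,0,0,0,0,1]]
  ]
}}

```text
clock: 21.65
tool_pos: [0.4919, -0.2748, 0.0258]
eef_rot: [-1.925, -2.48, 0.005]
ft_force: [-0.1, 0.9, -0.9]
gripper_width: 0.219
gripper_force: 39.4
```

{"api": "arm_command", "payload": {
  "commands": [
    [[0.2,-0.03,0,0,0,0,1],[0,0,0.2,0,0,0,1],[0,0,0.2,0,0,0,1],[0,0,0.2,0,0,0,1],[0,0,0,0,0,0,1]]
  ]
}}

```text
clock: 22.07
tool_pos: [0.4914, -0.2728, 0.0196]
eef_rot: [-1.924, -2.481, 0.005]
ft_force: [-0.3, -0.4, -0.4]
gripper_width: 0.219
gripper_force: 39.4
```

{"api": "arm_command", "payload": {
  "commands": [
    [[0,0,0.2,0,0,0,1],[0,0,0.2,0,0,0,1],[0,0,0.1,0,0,0,1],[0,0,0,0,0,0,1],[0,0,0,0,0,0,1]]
  ]
}}

```text
clock: 22.48
tool_pos: [0.4918, -0.273, 0.0148]
eef_rot: [-1.925, -2.482, 0.004]
ft_force: [3.3, 1.1, -1.3]
gripper_width: 0.215
gripper_force: 39.4
```

{"api": "arm_command", "payload": {
  "commands": [
    [[0,0.05,0.1,0,0,0,1],[0,0,0.1,0,0,0,1],[0,0,0.1,0,0,0,1],[0,0,0,0,0,0,1],[0,0,0,0,0,0,1]]
  ]
}}

```text
clock: 22.9
tool_pos: [0.4917, -0.2728, 0.0117]
eef_rot: [-1.925, -2.481, 0.005]
ft_force: [4.1, 0.2, -0.7]
gripper_width: 0.215
gripper_force: 39.5
```

{"api": "arm_command", "payload": {
  "commands": [
    [[0,0,0.1,0,0,0,1],[0,0,0.1,0,0,0,1],[0,0,0.05,0,0,0,1],[0,0,0,0,0,0,1],[0,0,0,0,0,0,1]]
  ]
}}

```text
clock: 23.32
tool_pos: [0.4917, -0.2728, 0.0096]
eef_rot: [-1.925, -2.481, 0.004]
ft_force: [1.9, 0.7, 5.1]
gripper_width: 0.216
gripper_force: 39.9
```

{"api": "arm_command", "payload": {
  "commands": [
    [[0,0.03,0,0,0,0,1],[0,0,0,0,0,0,4],[0,0,0,0,0,0,4],[0,0,0,0,0,0,4],[0,0,0,0,0,0,4]]
  ]
}}

```text
clock: 23.73
tool_pos: [0.4905, -0.2727, 0.0088]
eef_rot: [-1.924, -2.478, 0.006]
ft_force: [0.3, -0.9, -0.1]
gripper_width: 0.468
gripper_force: 0.0
```

{"api": "arm_command", "payload": {
  "commands": [
    [[0,0,-1,0,0,0,4],[0,0,-2,0,0,0,4],[0,0,-3,0,0,0,4],[0,0,-3,0,0,0,4],[0,0,-1,0,0,0,4]]
  ]
}}

```text
clock: 24.15
tool_pos: [0.4936, -0.2741, 0.1135]
eef_rot: [1.925, 2.479, -0.004]
ft_force: [0.6, -0.0, 0.7]
gripper_width: 0.47
gripper_force: 0.0
```

{"api": "arm_command", "payload": {
  "commands": [
    [[0,0,0,0,0,0.1205,6],[0,0,0,0,0,0.1205,6],[0,0,0,0,0,0.1205,6],[0,0,0,0,0,0.1205,6],[0,0,0,0,0,0.1205,6]]
  ]
}}

```text
clock: 24.57
tool_pos: [0.4918, -0.2724, 0.1096]
eef_rot: [-2.58, -1.79, 0.005]
ft_force: [0.0, 0.2, -0.2]
gripper_width: 0.697
gripper_force: 0.0
```

{"api": "arm_command", "payload": {
  "commands": [
    [[0,0,0,0,0,0.1205,6],[0,0,0,0,0,0.1205,6],[0,0,0,0,0,0.1205,6],[0,0,0,0,0,0.1205,6],[0,0,0,0,0,0.1205,6]]
  ]
}}

```text
clock: 24.98
tool_pos: [0.4919, -0.2723, 0.1095]
eef_rot: [-2.996, -0.944, 0.006]
ft_force: [0.4, 0.2, -0.4]
gripper_width: 0.702
gripper_force: 0.0
```

{"api": "arm_command", "payload": {
  "commands": [
    [[0,0,0,0,0,0.1205,6],[0,0,0,0,0,0.1205,6],[0,0,0,0,0,0.1205,6],[0,0,0,0,0,0.1205,6],[0,0,0,0,0,0.1205,6]]
  ]
}}

```text
clock: 25.4
tool_pos: [0.492, -0.2721, 0.1094]
eef_rot: [3.141, 0.013, -0.006]
ft_force: [-0.3, -0.8, -0.4]
gripper_width: 0.706
gripper_force: 0.0
```

{"api": "arm_command", "payload": {
  "commands": [
    [[-0.85,-3.38,0,0,0,0,6],[-0.85,-3.38,0,0,0,0,6],[-0.85,-3.38,0,0,0,0,6],[-0.85,-3.38,0,0,0,0,6],[-0.85,-3.38,0,0,0,0,6]]
  ]
}}

```text
clock: 25.82
tool_pos: [0.4464, -0.1026, 0.1095]
eef_rot: [3.141, 0.022, -0.006]
ft_force: [1.2, 0.9, 0.5]
gripper_width: 0.699
gripper_force: 0.0
```

{"api": "arm_command", "payload": {
  "commands": [
    [[0,0,0,0,0,0,6],[0,0,0,0,0,0,6],[0,0,0,0,0,0,6],[0,0,0,0,0,0,6],[0,0,0,0,0,0,6]]
  ]
}}

```text
clock: 26.23
tool_pos: [0.4476, -0.1058, 0.1094]
eef_rot: [3.139, 0.019, -0.005]
ft_force: [-0.5, -0.2, 0.1]
gripper_width: 0.7
gripper_force: 0.0
```

Run:
```python
from m import *
from cell import robot
np.set_printoptions(suppress=True,precision=2,linewidth=250)
s=robot.state();p=s["tool_pos"]*1e3;r=s["eef_rot"];print(p,r,2*np.degrees(np.arctan2(r[1],r[0])),s["joint_pos"])
cs=grab("i",4)
c=lambda i,a,b,w,h:np.clip(1.3*cv2.resize(i[b:b+h,a:a+w,::-1].astype(np.float32),(400,300),interpolation=cv2.INTER_CUBIC),0,255).astype(np.uint8)
cv2.imwrite("pics/i.png",np.vstack([np.hstack([c(cs["scene"]["image"],288,225,88,66),c(cs["top"]["image"],310,200,80,60)]),np.hstack([c(cs["scene"]["image"],220,215,80,60),c(cs["top"]["image"],250,215,80,60)])]))
```

```text
[ 447.64 -105.77  109.41] [ 3.14  0.02 -0.  ] 0.7082576629784014 [-0.26  0.77  0.67  2.16 -0.97  0.55 -0.41]
```

View pics/i.png

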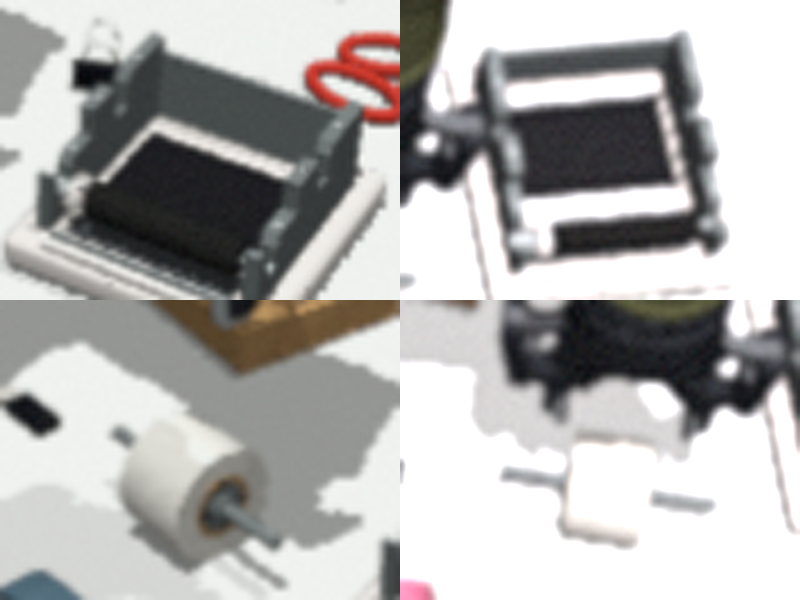

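The platen sits parallel in the front slots with its white gear on the left (top crop (545,240)). The roll stands undisturbed below the open gripper. Now I'll grip the roll.

{"api": "arm_command", "payload": {
  "commands": [
    [[0.08,0,1.5,0,0,0,6],[0,0,2.5,0,0,0,6],[0,0,2.5,0,0,0,6],[0,0,1.5,0,0,0,6],[0,0,0,0,0,0,6]]
  ]
}}

```text
clock: 27.05
tool_pos: [0.4465, -0.1039, 0.0273]
eef_rot: [-3.14, -0.021, 0.011]
ft_force: [0.0, -0.1, -0.3]
gripper_width: 0.701
gripper_force: 0.0
```

{"api": "arm_command", "payload": {
  "commands": [
    [[0,0,0.6,0,0,0,6],[0,0,0.5,0,0,0,6],[0,0,0.3,0,0,0,6],[0,0,0.2,0,0,0,6],[0,0,0,0,0,0,6]]
  ]
}}

```text
clock: 27.47
tool_pos: [0.4477, -0.1043, 0.0133]
eef_rot: [3.14, 0.023, -0.006]
ft_force: [0.1, 0.1, 0.3]
gripper_width: 0.701
gripper_force: 0.0
```

{"api": "arm_command", "payload": {
  "commands": [
    [[0,0,0,0,0,0,3.6],[0,0,0,0,0,0,3.6],[0,0,0,0,0,0,3.6],[0,0,0,0,0,0,3.6],[0,0,0,0,0,0,3.6]]
  ],
  "force": 40
}}

```text
clock: 27.88
tool_pos: [0.4479, -0.1044, 0.0137]
eef_rot: [3.14, 0.022, -0.005]
ft_force: [-0.9, -0.7, 5.8]
gripper_width: 0.509
gripper_force: 40.6
```

{"api": "arm_command", "payload": {
  "commands": [
    [[0,0,0,0,0,0,3.6],[0,0,0,0,0,0,3.6],[0,0,0,0,0,0,3.6],[0,0,0,0,0,0,3.6],[0,0,0,0,0,0,3.6]]
  ]
}}

```text
clock: 28.3
tool_pos: [0.4479, -0.1044, 0.0137]
eef_rot: [3.14, 0.022, -0.005]
ft_force: [-0.0, 0.7, 6.5]
gripper_width: 0.507
gripper_force: 40.6
```

{"api": "arm_command", "payload": {
  "commands": [
    [[0,0,-0.5,0,0,0,3.6],[0,0,-1.5,0,0,0,3.6],[0,0,-2.5,0,0,0,3.6],[0,0,-3,0,0,0,3.6],[0,0,-1.5,0,0,0,3.6]]
  ]
}}

```text
clock: 28.72
tool_pos: [0.4481, -0.1043, 0.1055]
eef_rot: [3.14, 0.022, -0.004]
ft_force: [0.8, -0.0, -1.8]
gripper_width: 0.503
gripper_force: 41.4
```

{"api": "arm_command", "payload": {
  "commands": [
    [[0,0,0,0,0,-0.119,3.6],[0,0,0,0,0,-0.119,3.6],[0,0,0,0,0,0,3.6],[0.6,1.74,0,0,0,0,3.6],[1.2,3.48,0,0,0,0,3.6]]
  ]
}}

```text
clock: 29.13
tool_pos: [0.4753, -0.1452, 0.1025]
eef_rot: [-3.109, -0.396, 0.015]
ft_force: [1.0, 1.1, -2.7]
gripper_width: 0.504
gripper_force: 41.3
```

{"api": "arm_command", "payload": {
  "commands": [
    [[1.2,3.48,0,0,0,0,3.6],[1.2,3.48,0,0,0,0,3.6],[1.2,3.48,0,0,0,0,3.6],[0.6,1.74,0,0,0,0,3.6],[0,0,0,0,0,0,3.6]]
  ]
}}

```text
clock: 29.55
tool_pos: [0.5512, -0.2633, 0.1031]
eef_rot: [3.112, 0.384, -0.003]
ft_force: [0.3, -0.5, -1.9]
gripper_width: 0.504
gripper_force: 41.4
```

{"api": "arm_command", "payload": {
  "commands": [
    [[0,0,0,0,0,0,3.6],[0,0,0,0,0,0,3.6],[0,0,0,0,0,0,3.6],[0,0,0,0,0,0,3.6],[0,0,0,0,0,0,3.6]]
  ]
}}

```text
clock: 29.97
tool_pos: [0.5493, -0.2566, 0.103]
eef_rot: [-3.116, -0.396, 0.007]
ft_force: [-0.2, 0.2, -2.4]
gripper_width: 0.503
gripper_force: 41.4
```

Run:
```python
from m import *
from cell import robot
np.set_printoptions(suppress=True,precision=2,linewidth=250)
s=robot.state();p=s["tool_pos"]*1e3;r=s["eef_rot"];print(p,r,2*np.degrees(np.arctan2(r[1],r[0])),s["gripper_width"],s["ft_force"])
th=np.radians(14.4);print("u",p[0]*np.cos(th)+p[1]*np.sin(th),"v",-p[0]*np.sin(th)+p[1]*np.cos(th))
cs=grab("j",4)
c=lambda i,a,b,w,h:np.clip(1.5*cv2.resize(i[b:b+h,a:a+w,::-1].astype(np.float32),(400,300),interpolation=cv2.INTER_CUBIC),0,255).astype(np.uint8)
cv2.imwrite("pics/j.png",np.hstack([c(cs["scene"]["image"],290,205,100,75),c(cs["top"]["image"],305,180,100,75)]))
```

```text
[ 549.25 -256.6   103.04] [-3.12 -0.4   0.01] -345.5199657655053 0.5032608131081088 [-0.21  0.25 -2.44]
u 468.18183517041115 v -385.12873131050503
```

View pics/j.png

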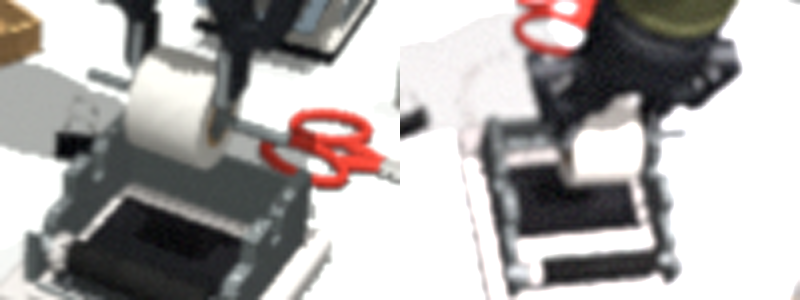

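The roll hangs level over the tall slots; spindle ends at scene crop (90,72) and top crop (683,132). I have used all my picture views, so from here I check with numbers only.

Run:
```python
from m import *
np.set_printoptions(suppress=True,precision=1,linewidth=250)
cs=load("j");th=np.radians(14.4);u=np.array([np.cos(th),np.sin(th),0]);v=np.array([-u[1],u[0],0])
for U in(.4682,.4702):
  for z in(.117,.120,.123):
    P=[u*U+v*(-.3851+s)+[0,0,z] for s in(.062,-.062)];print(U,z,proj(cs["scene"],P).ravel(),proj(cs["top"],P).ravel())
g=cv2.cvtColor(cs["scene"]["image"],cv2.COLOR_RGB2GRAY);t=cv2.cvtColor(cs["top"]["image"],cv2.COLOR_RGB2GRAY)
for r in range(218,232):print(r,g[r,306:326])
for r in range(206,220):print(r,t[r,362:382])
for r in range(232,244):print(r,g[r,345:370])
```

```text
0.4682 0.117 [310.9 224.1 361.3 241. ] [330.8 217.  375.8 213.4]
0.4682 0.12 [310.9 223.  361.4 239.8] [331.  216.5 376.1 212.9]
0.4682 0.123 [311.  221.9 361.6 238.7] [331.2 216.1 376.4 212.4]
0.4702 0.117 [311.3 223.7 361.7 240.6] [330.7 216.4 375.7 212.7]
0.4702 0.12 [311.3 222.6 361.8 239.4] [330.9 215.9 376.  212.2]
0.4702 0.123 [311.4 221.5 361.9 238.3] [331.1 215.4 376.2 211.7]
218 [187 187 187 187 187 187 186 187 187 187 187 188 187 185 160  83  55  76  75  48]
219 [187 187 187 187 187 187 187 187 187 187 187 187 187 185 161  90  56  77  75  71]
220 [187 187 187 187 187 186 186 186 186 186 187 187 187 185 168 113  68  81  83 108]
221 [187 187 187 187 187 182 174 171 176 181 185 186 187 186 176 145 102  92 107 144]
222 [185 186 187 186 183 166 129 115 134 156 168 174 181 185 184 174 145 113 136 166]
223 [172 178 185 186 179 150  98  88  94  99 104 129 157 170 175 177 159 126 152 170]
224 [128 150 171 178 176 151 105  85  82  82  87  94 102 111 130 152 147 134 162 170]
225 [116 120 128 150 169 166 152 133 119 100  84  81  85  89  93  98 102 134 163 168]
226 [116 116 117 120 128
[... 2267 characters left out ...]
 90  94 105 118 134 160 171 150  82  48  45  60  92 130 151 176]
238 [ 56  78  93  97  96  91  80  71  74  77  81  86  95 106 113 114 105  75  46  40  46  52  67  85 121]
239 [ 65  89  99 110 114 113 109  97  89  79  64  69  78  88  94  99  94  62  48  47  48  48  44  55  82]
240 [ 78  94 104 115 116 116 115 114 112 100  60  49  55  59  73  80  73  51  46  46  49  49  48  51  68]
241 [ 90  98 109 115 116 116 116 116 111  90  50  45  48  52  71  75  69  57  52  48  44  45  45  54  78]
242 [ 92 100 112 114 115 116 115 116 109  84  47  43  53  73 105 109 103  91  82  74  60  51  44  52  70]
243 [ 84  84  99 108 111 112 115 116 110  84  49  41  46  60  86 110 114 113 112 110  91  81  71  61  60]
```

{"api": "arm_command", "payload": {
  "commands": [
    [[0.03,0.12,0.5,0,0,0,3.6],[0,0,1.2,0,0,0,3.6],[0,0,1.2,0,0,0,3.6],[0,0,0.8,0,0,0,3.6],[0,0,0.3,0,0,0,3.6]]
  ]
}}

```text
clock: 30.78
tool_pos: [0.5486, -0.2579, 0.0606]
eef_rot: [-3.115, -0.395, 0.011]
ft_force: [0.0, 0.1, -1.9]
gripper_width: 0.503
gripper_force: 41.4
```

{"api": "arm_command", "payload": {
  "commands": [
    [[0,0,0.2,0,0,0,3.6],[0,0,0.2,0,0,0,3.6],[0,0,0.2,0,0,0,3.6],[0,0,0.2,0,0,0,3.6],[0,0,0,0,0,0,3.6]]
  ]
}}

```text
clock: 31.2
tool_pos: [0.5499, -0.2588, 0.0549]
eef_rot: [3.116, 0.395, -0.006]
ft_force: [0.3, 0.2, -0.8]
gripper_width: 0.505
gripper_force: 41.4
```

{"api": "arm_command", "payload": {
  "commands": [
    [[0,0,0.2,0,0,0,3.6],[0,0,0.2,0,0,0,3.6],[0,0,0.2,0,0,0,3.6],[0,0,0,0,0,0,3.6],[0,0,0,0,0,0,3.6]]
  ]
}}

```text
clock: 31.62
tool_pos: [0.5497, -0.2588, 0.0489]
eef_rot: [3.116, 0.395, -0.007]
ft_force: [-0.3, 0.1, -2.8]
gripper_width: 0.505
gripper_force: 41.4
```

{"api": "arm_command", "payload": {
  "commands": [
    [[0,-0.1,0.2,0,0,0,3.6],[0,0,0.2,0,0,0,3.6],[0,0,0.2,0,0,0,3.6],[0,0,0.2,0,0,0,3.6],[0,0,0,0,0,0,3.6]]
  ]
}}

```text
clock: 32.03
tool_pos: [0.5494, -0.2579, 0.0406]
eef_rot: [3.116, 0.395, -0.007]
ft_force: [-1.0, -0.9, -2.6]
gripper_width: 0.503
gripper_force: 41.1
```

{"api": "arm_command", "payload": {
  "commands": [
    [[0,0,0.1,0,0,0,3.6],[0,0,0.1,0,0,0,3.6],[0,0,0.1,0,0,0,3.6],[0,0,0,0,0,0,3.6],[0,0,0,0,0,0,3.6]]
  ]
}}

```text
clock: 32.45
tool_pos: [0.5494, -0.2579, 0.0379]
eef_rot: [3.116, 0.395, -0.006]
ft_force: [-1.5, 0.2, -2.2]
gripper_width: 0.508
gripper_force: 41.2
```

{"api": "arm_command", "payload": {
  "commands": [
    [[0,0,0.1,0,0,0,3.6],[0,0,0.05,0,0,0,3.6],[0,0,0,0,0,0,3.6],[0,0,0,0,0,0,3.6],[0,0,0,0,0,0,3.6]]
  ]
}}

```text
clock: 32.87
tool_pos: [0.5495, -0.258, 0.0375]
eef_rot: [3.116, 0.395, -0.005]
ft_force: [-3.1, 1.3, 8.3]
gripper_width: 0.502
gripper_force: 42.1
```

{"api": "arm_command", "payload": {
  "commands": [
    [[0,0,0,0,0,0,6],[0,0,0,0,0,0,6],[0,0,0,0,0,0,6],[0,0,0,0,0,0,6],[0,0,-0.5,0,0,0,6]]
  ]
}}

```text
clock: 33.28
tool_pos: [0.5493, -0.2574, 0.0409]
eef_rot: [-3.116, -0.395, 0.008]
ft_force: [-0.7, 0.5, 0.1]
gripper_width: 0.702
gripper_force: 0.0
```

{"api": "arm_command", "payload": {
  "commands": [
    [[0,0,-1,0,0,0,6],[0,0,-2,0,0,0,6],[0,0,-3,0,0,0,6],[0,0,-3,0,0,0,6],[0,0,-1,0,0,0,6]]
  ]
}}

```text
clock: 33.7
tool_pos: [0.552, -0.2599, 0.1466]
eef_rot: [3.111, 0.394, 0.003]
ft_force: [0.6, -0.9, -0.4]
gripper_width: 0.708
gripper_force: 0.0
```

{"api": "arm_command", "payload": {
  "commands": [
    [[0.63,-3.8,0,0,0,0,6],[0.63,-3.8,0,0,0,0,6],[0.63,-3.8,0,0,0,0,6],[0.63,-3.8,0,0,0,0,6],[0.63,-3.8,0,0,0,0,6]]
  ]
}}

```text
clock: 34.12
tool_pos: [0.5328, -0.0643, 0.142]
eef_rot: [3.116, 0.394, -0.005]
ft_force: [0.4, 1.3, -0.5]
gripper_width: 0.703
gripper_force: 0.0
```

{"api": "arm_command", "payload": {
  "commands": [
    [[0,0,0,0,0,0,6],[0,0,0,0,0,0,6],[0,0,0,0,0,0,6],[0,0,0,0,0,0,6],[0,0,0,0,0,0,6]]
  ]
}}

```text
clock: 34.53
tool_pos: [0.5332, -0.068, 0.1417]
eef_rot: [3.115, 0.39, -0.005]
ft_force: [0.1, -0.7, -0.1]
gripper_width: 0.704
gripper_force: 0.0
```

Run:
```python
from m import *
from cell import robot
np.set_printoptions(suppress=True,precision=2,linewidth=250)
s=robot.state();print(s["tool_pos"]*1e3,s["eef_rot"])
cs=grab("k",4);th=np.radians(14.4);u=np.array([np.cos(th),np.sin(th),0]);v=np.array([-u[1],u[0],0])
E=[u*.468+v*(-.3863+s)+[0,0,.054] for s in(.062,-.062)];print("roll ends exp",proj(cs["scene"],E).ravel(),proj(cs["top"],E).ravel())
C=u*.468+v*-.3863+[0,0,.054];print("roll c exp",proj(cs["scene"],C),proj(cs["top"],C))
t=cv2.cvtColor(cs["top"]["image"],cv2.COLOR_RGB2GRAY);g=cv2.cvtColor(cs["scene"]["image"],cv2.COLOR_RGB2GRAY)
print("top 326+ rows216-232")
for r in range(216,236):print(r,t[r,324:376:2])
print("scene")
for r in range(240,276,2):print(r,g[r,306:366:2])
for n,roi in(("scene",(155,158,40,20)),("top",(105,195,50,20))):
    L=comp(0,dark(cs[n]["image"],120),roi)
    for a in L[:2]:print(n,a[0],a[1],a[2],a[3])
    a=L[0];print(onz(cs[n],np.array([a[2],a[3]]),.082)[:,:2]*1e3)
```

```text
[533.18 -68.02 141.73] [ 3.12  0.39 -0.01]
roll ends exp [310.4  246.54 359.34 264.5 ] [327.69 226.46 370.7  222.94]
roll c exp [[334.06 255.22]] [[349.22 224.7 ]]
top 326+ rows216-232
216 [151  38 123 147 136 155 156 155 112 144 227 226 228 229 229 229 229 233 236 143  33  45 118 187 240 239]
217 [145  34 110 158 198 216 214 176 117 138 236 237 237 236 236 236 237 236 230 140  41  40 101 174 239 240]
218 [156  39  94 156 228 238 236 187 105 120 237 239 239 239 239 238 241 234 179 123  41  35  88 171 240 240]
219 [186  47  87 153 234 242 238 177  94 103 235 240 240 239 239 240 240 233 121 121  46  38  78 174 240 239]
220 [203  52  74 140 222 230 198 133  75  84 233 241 239 239 239 239 239 234 104 153  62  38  74 187 241 239]
221 [206  58  64 117 154 155 123  71  61  73 230 240 239 239 239 240 240 237 125 160  84  75  86 185 240 239]
222 [209  64  55  96  82  70  54  40  57  62 214 240 239 238 240 239 239 242 155 144 115 116 105 158 231 240]
223 [216  82  51  74  58  58  66  73  82  62 196 241 239 240 240 239 239 242 176 134 128 128 102 125 211 240]
224 [230 111  65  95  96 103 116 11
[... 3098 characters left out ...]
8   8   8  20  42  75  84  90  89  74  14  12  21  46  54  43  43  41  42  49 166]
270 [ 51  20  22  23  24  27  27  26  23  18  11  10  10   6   9  29  70  65  19  21  23  15  62  56  43  42  42  45 126 178]
272 [ 40  12  12  17  20  24  25  26  27  26  26  24  15  10   7   4   9  18  19  19  20  72  97  78  42  43  41  96 176 176]
274 [ 44  28  19  11  13  15  20  20  23  26  27  25  28  21  22  16  21  22  24  21  58 124 103  47  42  42  60 170 177 168]
scene 116 [174.05 167.97] [165.75 164.63] [183.15 171.63]
scene 50 [159.72 175.34] [154.73 174.25] [167.97 177.14]
[[489.34 397.21]
 [502.58 314.28]]
top 80 [132.7  206.85] [144.07 206.52] [119.98 207.21]
[[498.76 325.74]
 [485.75 392.24]]
```

The seated roll's spindle lies where the core's did (top rows 225 left, 223 right). The cover rib is unchanged, with its centre at about (495.4,358). Now I'll fetch the cover.

{"api": "arm_command", "payload": {
  "commands": [
    [[0.62,-3.84,0,0,0,0,5],[0.62,-3.84,0,0,0,0,5],[0.62,-3.84,0,0,0,0,5],[0.62,-3.84,0,0,0,0,5],[0.62,-3.84,0,0,0,0,5]]
  ]
}}

```text
clock: 35.35
tool_pos: [0.5148, 0.1295, 0.1413]
eef_rot: [3.116, 0.395, -0.006]
ft_force: [0.7, 0.3, 0.3]
gripper_width: 0.584
gripper_force: 0.0
```

{"api": "arm_command", "payload": {
  "commands": [
    [[0.62,-3.84,0,0,0,0,5],[0.62,-3.84,0,0,0,0,5],[0.62,-3.84,0,0,0,0,5],[0.62,-3.84,0,0,0,0,5],[0.62,-3.84,0,0,0,0,5]]
  ]
}}

```text
clock: 35.77
tool_pos: [0.4966, 0.3235, 0.1411]
eef_rot: [3.116, 0.396, -0.006]
ft_force: [-0.4, -0.4, 0.4]
gripper_width: 0.586
gripper_force: 0.0
```

{"api": "arm_command", "payload": {
  "commands": [
    [[0.62,-3.84,0,0,0,0,5],[0,0,0,0,0,-0.1158,5],[0,0,0,0,0,-0.1158,5],[0,0,0,0,0,-0.1158,5],[0,0,0,0,0,-0.1158,5]]
  ]
}}

```text
clock: 36.18
tool_pos: [0.4934, 0.3603, 0.1409]
eef_rot: [2.939, 1.11, -0.006]
ft_force: [0.6, -0.1, -0.6]
gripper_width: 0.584
gripper_force: 0.0
```

{"api": "arm_command", "payload": {
  "commands": [
    [[0,0,0,0,0,-0.1158,5],[0,0,0,0,0,-0.1158,5],[0,0,0,0,0,-0.1158,5],[0,0,0,0,0,-0.1158,5],[0,0,0,0,0,-0.1158,5]]
  ]
}}

```text
clock: 36.6
tool_pos: [0.4936, 0.36, 0.141]
eef_rot: [-2.5, -1.901, 0.006]
ft_force: [0.0, 0.9, 0.1]
gripper_width: 0.586
gripper_force: 0.0
```

{"api": "arm_command", "payload": {
  "commands": [
    [[0,0,0,0,0,-0.1158,5],[0,0,0,0,0,-0.1158,5],[0,0,0,0,0,-0.1158,5],[0,0,0,0,0,-0.1158,5],[0,0,0,0,0,0,5]]
  ]
}}

```text
clock: 37.02
tool_pos: [0.4938, 0.3598, 0.1411]
eef_rot: [-2.0, -2.42, 0.005]
ft_force: [0.1, 0.0, 0.4]
gripper_width: 0.585
gripper_force: 0.0
```

{"api": "arm_command", "payload": {
  "commands": [
    [[0,0,0,0,0,0,5],[0,0,0,0,0,0,5],[0,0,0,0,0,0,5],[0,0,0,0,0,0,5],[0,0,0,0,0,0,5]]
  ]
}}

```text
clock: 37.43
tool_pos: [0.4936, 0.3601, 0.141]
eef_rot: [-2.004, -2.417, 0.005]
ft_force: [-0.8, -0.6, -0.4]
gripper_width: 0.585
gripper_force: 0.0
```

{"api": "arm_command", "payload": {
  "commands": [
    [[-0.23,0.13,1,0,0,0,5],[0,0,2,0,0,0,5],[0,0,2,0,0,0,5],[0,0,1.2,0,0,0,5],[0,0,0.6,0,0,0,5]]
  ]
}}

```text
clock: 37.85
tool_pos: [0.4939, 0.357, 0.0707]
eef_rot: [-2.003, -2.416, 0.011]
ft_force: [0.0, 1.1, 0.1]
gripper_width: 0.584
gripper_force: 0.0
```

{"api": "arm_command", "payload": {
  "commands": [
    [[0,0,0.6,0,0,0,5],[0,0,0.6,0,0,0,5],[0,0,0.3,0,0,0,5],[0,0,0,0,0,0,5],[0,0,0,0,0,0,5]]
  ]
}}

```text
clock: 38.27
tool_pos: [0.4954, 0.3581, 0.0584]
eef_rot: [-2.003, -2.418, 0.004]
ft_force: [0.4, -0.1, -0.4]
gripper_width: 0.588
gripper_force: 0.0
```

{"api": "arm_command", "payload": {
  "commands": [
    [[0,0,0,0,0,0,0.8],[0,0,0,0,0,0,0.8],[0,0,0,0,0,0,0.8],[0,0,0,0,0,0,0.8],[0,0,0,0,0,0,0.8]]
  ],
  "force": 60
}}

```text
clock: 38.68
tool_pos: [0.496, 0.3584, 0.0589]
eef_rot: [-2.004, -2.418, 0.002]
ft_force: [1.0, -0.2, 5.4]
gripper_width: 0.161
gripper_force: 58.7
```

{"api": "arm_command", "payload": {
  "commands": [
    [[0,0,0,0,0,0,0.8],[0,0,0,0,0,0,0.8],[0,0,0,0,0,0,0.8],[0,0,0,0,0,0,0.8],[0,0,0,0,0,0,0.8]]
  ]
}}

```text
clock: 39.1
tool_pos: [0.496, 0.3584, 0.0589]
eef_rot: [-2.004, -2.418, 0.002]
ft_force: [0.2, 0.0, 5.4]
gripper_width: 0.157
gripper_force: 58.7
```

{"api": "arm_command", "payload": {
  "commands": [
    [[0,0,-0.5,0,0,0,0.8],[0,0,-1.5,0,0,0,0.8],[0,0,-2.5,0,0,0,0.8],[0,0,-3,0,0,0,0.8],[0,0,-2.5,0,0,0,0.8]]
  ]
}}

```text
clock: 39.52
tool_pos: [0.4947, 0.3577, 0.1591]
eef_rot: [-2.002, -2.417, 0.008]
ft_force: [1.1, 0.6, -1.9]
gripper_width: 0.156
gripper_force: 58.6
```

{"api": "arm_command", "payload": {
  "commands": [
    [[0,0,0,0,0,-0.0323,0.8],[0,0,0,0,0,-0.0323,0.8],[0,0,0,0,0,0,0.8],[0,0,0,0,0,0,0.8],[0,0,0,0,0,0,0.8]]
  ]
}}

```text
clock: 39.93
tool_pos: [0.4943, 0.3575, 0.1565]
eef_rot: [-1.924, -2.48, 0.01]
ft_force: [1.4, 0.5, -1.4]
gripper_width: 0.154
gripper_force: 58.6
```

{"api": "arm_command", "payload": {
  "commands": [
    [[-1.8,-0.33,0,0,0,0,0.8],[-3.59,-0.67,0,0,0,0,0.8],[-3.59,-0.67,0,0,0,0,0.8],[-3.59,-0.67,0,0,0,0,0.8],[-3.59,-0.67,0,0,0,0,0.8]]
  ]
}}

```text
clock: 40.35
tool_pos: [0.5058, 0.1923, 0.1573]
eef_rot: [-1.923, -2.481, 0.008]
ft_force: [0.3, 0.1, -2.2]
gripper_width: 0.154
gripper_force: 58.6
```

{"api": "arm_command", "payload": {
  "commands": [
    [[-3.59,-0.67,0,0,0,0,0.8],[-3.59,-0.67,0,0,0,0,0.8],[-3.59,-0.67,0,0,0,0,0.8],[-3.59,-0.67,0,0,0,0,0.8],[-3.59,-0.67,0,0,0,0,0.8]]
  ]
}}

```text
clock: 40.77
tool_pos: [0.5181, 0.0101, 0.1576]
eef_rot: [-1.923, -2.48, 0.007]
ft_force: [0.9, -0.3, -1.8]
gripper_width: 0.155
gripper_force: 58.6
```

{"api": "arm_command", "payload": {
  "commands": [
    [[-3.59,-0.67,0,0,0,0,0.8],[-3.59,-0.67,0,0,0,0,0.8],[-3.59,-0.67,0,0,0,0,0.8],[-3.59,-0.67,0,0,0,0,0.8],[-3.59,-0.67,0,0,0,0,0.8]]
  ]
}}

```text
clock: 41.18
tool_pos: [0.5302, -0.172, 0.1576]
eef_rot: [-1.923, -2.479, 0.006]
ft_force: [-0.1, 0.1, -1.4]
gripper_width: 0.157
gripper_force: 58.6
```

{"api": "arm_command", "payload": {
  "commands": [
    [[-3.59,-0.67,0,0,0,0,0.8],[-3.59,-0.67,0,0,0,0,0.8],[-1.8,-0.33,0,0,0,0,0.8],[0,0,0,0,0,0,0.8],[0,0,0,0,0,0,0.8]]
  ]
}}

```text
clock: 41.6
tool_pos: [0.536, -0.2628, 0.1575]
eef_rot: [-1.927, -2.476, 0.006]
ft_force: [-0.3, 0.8, -2.1]
gripper_width: 0.159
gripper_force: 58.6
```

{"api": "arm_command", "payload": {
  "commands": [
    [[0,0,0,0,0,0,0.8],[0,0,0,0,0,0,0.8],[0,0,0,0,0,0,0.8],[0,0,0,0,0,0,0.8],[0,0,0,0,0,0,0.8]]
  ]
}}

```text
clock: 42.02
tool_pos: [0.5373, -0.2606, 0.1586]
eef_rot: [-1.922, -2.482, 0.005]
ft_force: [-0.4, 0.4, -1.9]
gripper_width: 0.157
gripper_force: 58.6
```

Run:
```python
from m import *
from cell import robot
np.set_printoptions(suppress=True,precision=2,linewidth=280)
s=robot.state();p=s["tool_pos"]*1e3;r=s["eef_rot"];print(p,r,2*np.degrees(np.arctan2(r[1],r[0])),s["gripper_width"],s["ft_force"],s["wrist_torque"])
th=np.radians(14.4);u=np.array([np.cos(th),np.sin(th),0]);v=np.array([-u[1],u[0],0])
U,V=p@u,p@v;print("u",U,"v",V,"rim z",p[2]-58.9)
cs=grab("l",4);O=u*U/1e3+v*V/1e3;z0=(p[2]-58.9)/1e3
# expected rim corners of the cover under the tool
for x,y in((-68,67),(-68,-67),(68,-67),(68,67)):
    P=O+u*x/1e3+v*y/1e3+[0,0,z0];print((x,y),proj(cs["scene"],P),proj(cs["top"],P))
g=cv2.cvtColor(cs["scene"]["image"],cv2.COLOR_RGB2GRAY)
a=proj(cs["scene"],O-u*.068+v*.067+[0,0,z0])[0].astype(int);b=proj(cs["scene"],O-u*.068-v*.067+[0,0,z0])[0].astype(int);c=proj(cs["scene"],O+u*.068-v*.067+[0,0,z0])[0].astype(int)
for q in(a,b,c):
    print("around",q)
    for rr in range(q[1]-8,q[1]+9):print(rr,g[rr,q[0]-12:q[0]+13])
```

```text
[ 537.29 -260.57  158.61] [-1.92 -2.48  0.  ] -255.51845954459998 0.15741058178728543 [-0.35  0.41 -1.87] [-0.04 -0.    0.01]
u 455.60506822931694 v -386.00059358605654 rim z 99.71271459930333
(-68, 67) [[291.19 246.62]] [[333.63 247.21]]
(-68, -67) [[347.26 267.74]] [[383.27 243.09]]
(68, -67) [[373.09 236.39]] [[371.91 198.21]]
(68, 67) [[320.3  219.23]] [[324.91 201.98]]
around [291 246]
238 [112 113 113 112 112 113 113 113 113 112 112 114 113 112 112 112 112 112 108 108 118 122 125 136 146]
239 [112 112 113 113 113 112 112 112 113 113 113 114 115 113 112 113 113 112 111 112 112 110 108 115 119]
240 [113 112 113 112 113 113 113 113 113 113 113 114 114 113 113 112 112 111 112 112 112 111 111 112 108]
241 [112 113 112 113 112 112 112 112 112 112 112 111 111 111 111 112 112 112 112 112 112 112 113 112 111]
242 [113 112 113 112 113 113 113 112 113 112 113 110 104 104 107 109 112 112 113 112 113 112 111 112 112]
243 [112 113 112 112 113 112 113 113 113 113 112 107  95  89  95 107 112 113 112 112 113 112 112 113 112]
244 [113 113 113 112 112 113 112 113 113 113 112 107  95  91 100 109 1
[... 3833 characters left out ...]
 94 118 152 154 147 147 143 128 114  99  83  77  91 150 178 182]
239 [ 88  89  83  73  71  71  74  86  87  83  87  98  98  97  97  97  90  87  83  74  69  91 170 182 183]
240 [ 88  84  71  69  69  74  85  88  78  69  67  68  69  69  70  76  79  79  80  71  70 109 173 182 183]
241 [ 85  75  69  73  74  84  86  83  80  69  58  54  57  59  57  64  70  78  83  84 106 146 173 181 182]
242 [ 75  71  72  74  86  87  74  66  69  74  76  69  76  83  80  64  62  71  78  82  88 103 138 171 180]
243 [ 71  74  76  87 101 115 102  79  61  63  69  74  89 119 112  85  65  65  70  70  79  83  94 123 154]
244 [ 76  75  83  98 133 173 173 142 104  78  59  63  72  90  87  83  79  80  80  77  78  79  82  88 102]
```

Run:
```python
from m import *
from scipy.spatial.transform import Rotation as R
from cell import robot
np.set_printoptions(suppress=True,precision=2,linewidth=280)
s=robot.state();p=s["tool_pos"];print("tool axes",R.from_rotvec(s["eef_rot"]).as_matrix().T)
th=np.radians(14.4);u=np.array([np.cos(th),np.sin(th),0]);v=np.array([-u[1],u[0],0])
cs=load("l");k=load("k");O=u*(p@u)+v*(p@v);z0=p[2]-.0589
for n,lab,f in(("scene","right rim",lambda x,d:O+u*x-v*.067+[0,0,z0+d]),("scene","front rim",lambda x,d:O-u*.068+v*x+[0,0,z0+d]),("top","right rim",lambda x,d:O+u*x-v*.067+[0,0,z0+d]),("top","front rim",lambda x,d:O-u*.068+v*x+[0,0,z0+d])):
    I=cs[n]["image"];J=k[n]["image"];print(n,lab,"d mm:",list(range(-20,21,2)))
    for x in(-.05,-.03,0,.03,.05):
        q=proj(cs[n],[f(x,d/1e3) for d in range(-20,21,2)]).astype(np.float32)
        sm=lambda A:cv2.remap(cv2.cvtColor(A,cv2.COLOR_RGB2GRAY).astype(np.float32),q[:,0:1],q[:,1:2],1)[:,0].astype(int)
        print(" x",x,"px",q[10],"with",sm(I),"| before",sm(J)[::4])
```

```text
tool axes [[-0.25  0.97 -0.  ]
 [ 0.97  0.25 -0.  ]
 [-0.   -0.   -1.  ]]
scene right rim d mm: [-20, -18, -16, -14, -12, -10, -8, -6, -4, -2, 0, 2, 4, 6, 8, 10, 12, 14, 16, 18, 20]
 x -0.05 px [351.29 263.45] with [41 42 43 43 44 43 43 43 43 40 41 42 44 47 53 62 73 83 86 88 88] | before [86 52 59 82 59 54]
 x -0.03 px [355.31 258.55] with [43 44 45 46 50 52 48 42 41 43 45 45 46 52 59 69 79 85 87 88 88] | before [43 85 93 56 54 54]
 x 0 px [361.12 251.49] with [45 45 45 45 46 43 40 39 41 46 46 44 46 53 64 74 81 83 81 78 74] | before [ 54  78  98  73  73 175]
 x 0.03 px [366.68 244.73] with [ 42  42  42  43  43  49  74 121 156 173 177 170 121  88  76  85  85  81  76  73  75] | before [ 49  82 169 119  75 130]
 x 0.05 px [370.26 240.39] with [148 176 173 160 133  85  68  67  73  67  67  73  86 103 110 110 101  93  88  87  88] | before [152 130  72  89 169  80]
scene front rim d mm: [-20, -18, -16, -14, -12, -10, -8, -6, -4, -2, 0, 2, 4, 6, 8, 10, 12, 14, 16, 18, 20]
 x -0.05 px [339.95 265.11] with [  6   8  21  47  73  84  86  87  86  84  81  74  68  64  60  71  93 108 112 112 112] | 
[... 1655 characters left out ...]
35 237 237 233 229 225 217 203 189 176 167 158 149 145] | before [184 225 239 239 239 239]
 x -0.03 px [369.94 244.33] with [ 58  48  42  34  27  29  33  38  45  52  59  66  75  84  92 100 107 114 121 128 136] | before [ 60  41  89 119  99  84]
 x 0 px [358.83 245.25] with [ 21  20  20  18  16  16  16  16  21  27  33  39  51  64  76  86  97 107 117 123 129] | before [ 25  27  32  32  57 132]
 x 0.03 px [347.71 246.18] with [ 21  21  20  20  20  20  20  20  24  28  32  38  48  57  67  77  87  97 106 113 121] | before [ 25  25  31  33  60 136]
 x 0.05 px [340.29 246.79] with [169 170 167 158 147 139 127 112  96  80  71  64  59  57  63  72  82  92 102 111 121] | before [182 178 145  88  67 133]
```

Run:
```python
from m import *
from cell import robot
np.set_printoptions(suppress=True,precision=2,linewidth=280)
s=robot.state();p=s["tool_pos"];th=np.radians(14.4);u=np.array([np.cos(th),np.sin(th),0]);v=np.array([-u[1],u[0],0])
cs=load("l");O=u*(p@u)+v*(p@v);z0=p[2]-.0589
g=lambda n,q:cv2.remap(cv2.cvtColor(cs[n]["image"],cv2.COLOR_RGB2GRAY).astype(np.float32),q[:,0:1],q[:,1:2],1)[:,0].astype(int)
D=np.arange(-4,104,4);print("d",D)
for x in(-.03,0,.03,.05,.06):print("scene right x",x,g("scene",proj(cs["scene"],[O+u*x-v*.067+[0,0,z0+d/1e3] for d in D]).astype(np.float32)))
# before lift: same test on the cover on the desk, first picture
a=load("a");t2=np.radians(10.5);u2=np.array([np.cos(t2),np.sin(t2),0]);v2=np.array([-u2[1],u2[0],0]);C=np.array([.4957,.358,0])
G=lambda q:cv2.remap(cv2.cvtColor(a["scene"]["image"],cv2.COLOR_RGB2GRAY).astype(np.float32),q[:,0:1],q[:,1:2],1)[:,0].astype(int)
D2=np.arange(-12,92,4);print("d",D2)
for x in(-.03,0,.03,.05):print("desk right x",x,G(proj(a["scene"],[C+u2*x-v2*.067+[0,0,d/1e3] for d in D2]).astype(np.float32)))
for y in(-.04,0,.04):print("desk front y",y,G(proj(a["scene"],[C-u2*.068+v2*y+[0,0,d/1e3] for d in D2]).astype(np.float32)))
```

```text
d [ -4   0   4   8  12  16  20  24  28  32  36  40  44  48  52  56  60  64  68  72  76  80  84  88  92  96 100]
scene right x -0.03 [ 41  45  46  59  79  87  88  89  88  88  89  88  88  88  89  89  89  89  89  89  93 127 169 178 180 179 179]
scene right x 0 [ 41  46  46  64  81  81  74  72  75  84  87  88  89  89  89  89  89  89  88  88  98 135 169 179 179 179 179]
scene right x 0.03 [156 177 121  76  85  76  75  78  84  89  88  88  89  89  89  89  89  89  88  90  98 142 173 179 171  97  65]
scene right x 0.05 [ 73  67  86 110 101  88  88  97 104 103 103 102 103 105 102  94  85  85  93  96 107 141 105  77  79  70  71]
scene right x 0.06 [ 75 138 168 113  72 103 165 174 170 166 165 169 177 168 125  81  66 118 125  98  81  67  75  96  80 106 113]
d [-12  -8  -4   0   4   8  12  16  20  24  28  32  36  40  44  48  52  56  60  64  68  72  76  80  84  88]
desk right x -0.03 [172 172 172 164 130  95  86  85  85  83  83  82  82  85  85  86  87  85  84  84  84  92 132 162 168 168]
desk right x 0 [172 172 171 156 114  85  69  65  66  74  81  83  84  85  85  85  84  85  84  83  83  91 134 164 169 169]
desk right x 0.03 [172 172 171 149 106  81  68  62  63  73  82  83  84  85  85  85  85  84  84  83  83 102 147 166 169 169]
desk right x 0.05 [172 172 169 149 112  88  84  83  83  82  82  82  85  85  85  85  85  85  84  84  84 102 143 164 160 122]
desk front y -0.04 [172 171 168 156 135 103  89  95 100 101 101 112 141 152 127  69  25  18  19  18  18  18  18  18  18  27]
desk front y 0 [172 171 166 156 137 103  85  92  99 102 102 112 135 147 126  78  34  20  17  17  18  18  18  18  18  22]
desk front y 0.04 [172 171 169 161 148 117  86  86  96 100 101 103 128 151 150 142 152 157 160 161 162 157 116  96 132 157]
```

Run:
```python
from m import *
from cell import robot
np.set_printoptions(suppress=True,precision=1,linewidth=280)
s=robot.state();p=s["tool_pos"];th=np.radians(14.4)
def ax(t): u=np.array([np.cos(t),np.sin(t),0]);return u,np.array([-u[1],u[0],0])
u,v=ax(th);O=u*(p@u)+v*(p@v)+[0,0,p[2]-.0589];u2,v2=ax(np.radians(10.5));C=np.array([.4957,.358,0])
for lab,tag,Q,uu,vv in(("desk","a",C,u2,v2),("held","l",O,u,v)):
    cs=load(tag)
    for n in("scene","top"):
        I=cv2.cvtColor(cs[n]["image"],cv2.COLOR_RGB2GRAY).astype(np.float32)
        for e,(x,y) in(("rear right",(.068,-.067)),("rear left",(.068,.067)),("front right",(-.068,-.067)),("front left",(-.068,.067))):
            for d in(.01,.025,.04,.06):
                q=proj(cs[n],Q+uu*x+vv*y+[0,0,d])[0];o=np.arange(-6,7)
                print(lab,n,e,d,q,cv2.remap(I,(q[0]+o).astype(np.float32)[:,None],np.full((13,1),q[1],np.float32),1)[:,0].astype(int))
```

```text
desk scene rear right 0.01 [206.  185.9] [ 70  79  83  83  85  91 105 118 125 152 170 172 172]
desk scene rear right 0.025 [205.7 181.8] [ 84  83  83  84  86 106 140 164 171 172 172 172 171]
desk scene rear right 0.04 [205.3 177.6] [ 85  85  85  85  87 103 141 166 171 172 170 167 168]
desk scene rear right 0.06 [204.8 172. ] [ 86  85  83  83  86 107 140 159 164 169 171 172 172]
desk scene rear left 0.01 [178.2 175. ] [167 168 168 168 168 167 166 166 166 168 169 168 168]
desk scene rear left 0.025 [177.7 171.1] [128 108  87  73  62  54  51  50  48  46  56  96 133]
desk scene rear left 0.04 [177.2 167.1] [ 54  58  67  75  79  85  90  92  96 107 126 146 162]
desk scene rear left 0.06 [176.5 161.7] [155 164 167 168 168 168 169 169 169 169 169 169 169]
desk scene front right 0.01 [174.4 202.6] [154 148 130 109  98  95  93  99 112 130 147 159 167]
desk scene front right 0.025 [173.8 198.3] [ 94  97  99 101 100  93  84  82  83  85  83  81  83]
desk scene front right 0.04 [173.3 193.9] [105 106 117 133 146 146 122  93  82  82  85  86  83]
desk scene front right 0.06 [172.5 188.1] [ 32  24  2
[... 4127 characters left out ...]
146 141 167 206 229 236 237 237 237 237 237]
held top front right 0.025 [386.2 239.6] [184 179 180 188 209 228 235 237 237 237 237 237 237]
held top front right 0.04 [387.8 237.5] [227 226 226 230 234 237 237 237 237 237 237 237 237]
held top front right 0.06 [389.9 234.4] [227 230 234 236 237 237 237 237 236 237 237 237 237]
held top front left 0.01 [334.6 245.9] [ 66  61  59  69  89 104 106 101 103 112 110  88  60]
held top front left 0.025 [335.6 243.8] [ 64  61  61  75 103 126 134 135 135 133 130 127 125]
held top front left 0.04 [336.6 241.7] [ 64  60  69 108 162 195 203 201 197 195 193 189 185]
held top front left 0.06 [337.9 238.7] [ 62  59  80 134 190 211 214 213 213 196 146 111 109]
```

Run:
```python
from m import *
from cell import robot
np.set_printoptions(suppress=True,precision=1,linewidth=280)
s=robot.state();p=s["tool_pos"]
def ax(t): u=np.array([np.cos(t),np.sin(t),0]);return u,np.array([-u[1],u[0],0])
u,v=ax(np.radians(14.4));O=u*(p@u)+v*(p@v)+[0,0,p[2]-.0589];u2,v2=ax(np.radians(10.5));C=np.array([.4957,.358,0])
Y=np.arange(-60,61,4);print("y",Y)
for lab,tag,Q,uu,vv in(("desk","a",C,u2,v2),("held","l",O,u,v)):
    cs=load(tag)
    for n in("scene","top"):
        I=cv2.cvtColor(cs[n]["image"],cv2.COLOR_RGB2GRAY).astype(np.float32)
        for z in(.078,.082,.086,.090):
            q=proj(cs[n],[Q-uu*.008+vv*y/1e3+[0,0,z] for y in Y]).astype(np.float32)
            print(lab,n,z,cv2.remap(I,q[:,0:1],q[:,1:2],1)[:,0].astype(int))
```

```text
y [-60 -56 -52 -48 -44 -40 -36 -32 -28 -24 -20 -16 -12  -8  -4   0   4   8  12  16  20  24  28  32  36  40  44  48  52  56  60]
desk scene 0.078 [168 168 167 160 142 114  80  69  63  63  67  68  67  71  72  71  73  75  75  78  79  78  83 106 135 159 166 168 169 169 169]
desk scene 0.082 [168 160 140 116  89  65  53  51  50  50  52  51  52  53  53  53  54  54  55  57  56  57  77 121 153 166 168 169 170 170 171]
desk scene 0.086 [159 130 100  76  53  45  49  52  53  53  53  51  51  53  53  53  53  52  53  53  53  63  89 130 158 168 170 171 171 171 171]
desk scene 0.09 [153 138 118  72  50  51  61  68  69  70  68  64  68  69  66  67  64  60  65  66  66  77 101 137 165 170 171 171 171 171 169]
desk top 0.078 [205 211 211 210 212 202 160 121 111 107 111 111 108 108 112 110 110 114 117 117 118 125 125 122 128 159 200 210 211 210 210]
desk top 0.082 [208 210 211 211 212 190 134  94  81  77  81  80  79  81  84  82  81  88  89  89  92  98  95  94 117 166 204 211 211 210 210]
desk top 0.086 [210 210 210 211 209 179 116  76  65  65  66  66  64  65  67  63  63  68  67  66  70  72  70  76 117 179
[... 595 characters left out ...]
 scene 0.09 [179 179 180 180 175 162  96  66  88  91  87  80  67  72  55  21  15  17  36  72  81  77  80  79  87 107 110 109 110 138 178]
held top 0.078 [238 237 210 116  70  95  96  69  40  32  18   9   8  20  26  35  62  58  61  79  78  83  84  84  80  66  61  66  69  72  75]
held top 0.082 [238 238 233 176  91  90  99  79  45  40  29  17  12  15  20  26  55  63  55  70  73  76  75  74  68  57  61  65  71  72  75]
held top 0.086 [237 238 237 219 139  91  99  87  50  49  49  28  14  15  18  24  51  60  58  73  76  79  75  74  68  54  59  66  72  72  75]
held top 0.09 [237 238 238 236 193 112  98  93  62  52  64  44  18  17  17  27  52  61  57  76  88  92  88  88  77  56  59  67  70  72  76]
```

The numbers conflict at the pixel level: the rib looks centred on the tool, while the body edges are offset by 1–2 px, which the rounded corners may explain. I'll lower the cover slowly and check the force at each step.

{"api": "arm_command", "payload": {
  "commands": [
    [[0,0.07,0.4,0,0,0,0.8],[0,0,0.6,0,0,0,0.8],[0,0,0.6,0,0,0,0.8],[0,0,0.4,0,0,0,0.8],[0,0,0.2,0,0,0,0.8]]
  ]
}}

```text
clock: 42.83
tool_pos: [0.537, -0.261, 0.1354]
eef_rot: [-1.923, -2.479, 0.006]
ft_force: [0.1, -0.2, -1.4]
gripper_width: 0.157
gripper_force: 58.6
```

{"api": "arm_command", "payload": {
  "commands": [
    [[0,0,0.2,0,0,0,0.8],[0,0,0.2,0,0,0,0.8],[0,0,0.2,0,0,0,0.8],[0,0,0,0,0,0,0.8],[0,0,0,0,0,0,0.8]]
  ]
}}

```text
clock: 43.25
tool_pos: [0.5377, -0.2613, 0.1306]
eef_rot: [-1.924, -2.481, 0.005]
ft_force: [-0.2, -0.3, -1.7]
gripper_width: 0.155
gripper_force: 58.6
```

Run:
```python
from cell import robot
s=robot.state();p=s["tool_pos"]*1e3;print(p,p[0]*.9686+p[1]*.2487,-p[0]*.2487+p[1]*.9686,s["ft_force"],s["wrist_torque"])
```

```text
[ 537.71709278 -261.31271039  130.58554267] 455.84430499457983 -386.8377322590279 [-0.1857099  -0.30227391 -1.67491928] [-0.04018104 -0.00979385  0.08286637]
```

{"api": "arm_command", "payload": {
  "commands": [
    [[0.05,0.03,0.15,0,0,0,0.8],[0,0,0.15,0,0,0,0.8],[0,0,0.1,0,0,0,0.8],[0,0,0,0,0,0,0.8],[0,0,0,0,0,0,0.8]]
  ]
}}

```text
clock: 43.67
tool_pos: [0.5379, -0.2608, 0.1266]
eef_rot: [-1.924, -2.481, 0.005]
ft_force: [-0.2, -0.4, -1.5]
gripper_width: 0.158
gripper_force: 58.6
```

{"api": "arm_command", "payload": {
  "commands": [
    [[0,0,0.15,0,0,0,0.8],[0,0,0.15,0,0,0,0.8],[0,0,0.1,0,0,0,0.8],[0,0,0,0,0,0,0.8],[0,0,0,0,0,0,0.8]]
  ]
}}

```text
clock: 44.08
tool_pos: [0.5378, -0.2609, 0.1225]
eef_rot: [-1.924, -2.481, 0.005]
ft_force: [0.7, -1.2, -1.8]
gripper_width: 0.156
gripper_force: 58.6
```

{"api": "arm_command", "payload": {
  "commands": [
    [[0,0,0.15,0,0,0,0.8],[0,0,0.15,0,0,0,0.8],[0,0,0.1,0,0,0,0.8],[0,0,0,0,0,0,0.8],[0,0,0,0,0,0,0.8]]
  ]
}}

```text
clock: 44.5
tool_pos: [0.5378, -0.2609, 0.1185]
eef_rot: [-1.924, -2.481, 0.005]
ft_force: [0.5, -0.2, -2.1]
gripper_width: 0.152
gripper_force: 58.6
```

{"api": "arm_command", "payload": {
  "commands": [
    [[0,0,0.15,0,0,0,0.8],[0,0,0.15,0,0,0,0.8],[0,0,0.1,0,0,0,0.8],[0,0,0,0,0,0,0.8],[0,0,0,0,0,0,0.8]]
  ]
}}

```text
clock: 44.92
tool_pos: [0.5377, -0.2608, 0.1145]
eef_rot: [-1.924, -2.48, 0.005]
ft_force: [-0.2, 0.0, -1.7]
gripper_width: 0.159
gripper_force: 58.7
```

{"api": "arm_command", "payload": {
  "commands": [
    [[0,0,0.15,0,0,0,0.8],[0,0,0.15,0,0,0,0.8],[0,0,0.1,0,0,0,0.8],[0,0,0,0,0,0,0.8],[0,0,0,0,0,0,0.8]]
  ]
}}

```text
clock: 45.33
tool_pos: [0.5378, -0.261, 0.1105]
eef_rot: [-1.924, -2.481, 0.005]
ft_force: [0.9, -1.8, -1.4]
gripper_width: 0.157
gripper_force: 58.6
```

{"api": "arm_command", "payload": {
  "commands": [
    [[0,0,0.15,0,0,0,0.8],[0,0,0.15,0,0,0,0.8],[0,0,0.1,0,0,0,0.8],[0,0,0,0,0,0,0.8],[0,0,0,0,0,0,0.8]]
  ]
}}

```text
clock: 45.75
tool_pos: [0.5378, -0.2609, 0.1065]
eef_rot: [-1.924, -2.481, 0.005]
ft_force: [1.3, -1.4, -1.8]
gripper_width: 0.159
gripper_force: 58.6
```

{"api": "arm_command", "payload": {
  "commands": [
    [[-0.1,0,0.1,0,0,0,0.8],[0,0,0.15,0,0,0,0.8],[0,0,0.1,0,0,0,0.8],[0,0,0,0,0,0,0.8],[0,0,0,0,0,0,0.8]]
  ]
}}

```text
clock: 46.17
tool_pos: [0.5379, -0.2617, 0.1029]
eef_rot: [-1.924, -2.481, 0.005]
ft_force: [0.0, -0.3, -1.7]
gripper_width: 0.156
gripper_force: 58.6
```

{"api": "arm_command", "payload": {
  "commands": [
    [[0,0,0.15,0,0,0,0.8],[0,0,0.15,0,0,0,0.8],[0,0,0.1,0,0,0,0.8],[0,0,0,0,0,0,0.8],[0,0,0,0,0,0,0.8]]
  ]
}}

```text
clock: 46.58
tool_pos: [0.5379, -0.2618, 0.099]
eef_rot: [-1.924, -2.481, 0.005]
ft_force: [-0.2, -0.0, -0.6]
gripper_width: 0.158
gripper_force: 58.6
```

Free again (rim about 40 mm). I'll continue down past the platen shafts.

{"api": "arm_command", "payload": {
  "commands": [
    [[0,0,0.15,0,0,0,0.8],[0,0,0.15,0,0,0,0.8],[0,0,0.1,0,0,0,0.8],[0,0,0,0,0,0,0.8],[0,0,0,0,0,0,0.8]]
  ]
}}

```text
clock: 47.0
tool_pos: [0.5379, -0.2618, 0.095]
eef_rot: [-1.924, -2.481, 0.005]
ft_force: [0.4, -1.2, -1.3]
gripper_width: 0.155
gripper_force: 58.7
```

{"api": "arm_command", "payload": {
  "commands": [
    [[0,0,0.15,0,0,0,0.8],[0,0,0.15,0,0,0,0.8],[0,0,0.1,0,0,0,0.8],[0,0,0,0,0,0,0.8],[0,0,0,0,0,0,0.8]]
  ]
}}

```text
clock: 47.42
tool_pos: [0.5379, -0.2617, 0.091]
eef_rot: [-1.924, -2.481, 0.005]
ft_force: [-0.6, -1.1, -1.1]
gripper_width: 0.156
gripper_force: 58.6
```

{"api": "arm_command", "payload": {
  "commands": [
    [[0,0,0.15,0,0,0,0.8],[0,0,0.15,0,0,0,0.8],[0,0,0.1,0,0,0,0.8],[0,0,0,0,0,0,0.8],[0,0,0,0,0,0,0.8]]
  ]
}}

```text
clock: 47.83
tool_pos: [0.5379, -0.2618, 0.087]
eef_rot: [-1.924, -2.481, 0.005]
ft_force: [0.3, -0.8, -1.5]
gripper_width: 0.158
gripper_force: 58.6
```

{"api": "arm_command", "payload": {
  "commands": [
    [[0,0,0.15,0,0,0,0.8],[0,0,0.15,0,0,0,0.8],[0,0,0.1,0,0,0,0.8],[0,0,0,0,0,0,0.8],[0,0,0,0,0,0,0.8]]
  ]
}}

```text
clock: 48.25
tool_pos: [0.5379, -0.2618, 0.083]
eef_rot: [-1.924, -2.481, 0.005]
ft_force: [1.5, -0.8, -1.8]
gripper_width: 0.156
gripper_force: 58.6
```

{"api": "arm_command", "payload": {
  "commands": [
    [[0,0,0.1,0,0,0,0.8],[0,0,0.1,0,0,0,0.8],[0,0,0.05,0,0,0,0.8],[0,0,0,0,0,0,0.8],[0,0,0,0,0,0,0.8]]
  ]
}}

```text
clock: 48.67
tool_pos: [0.5379, -0.2618, 0.0806]
eef_rot: [-1.924, -2.481, 0.005]
ft_force: [0.3, -0.7, -0.9]
gripper_width: 0.156
gripper_force: 58.6
```

{"api": "arm_command", "payload": {
  "commands": [
    [[0,0,0.1,0,0,0,0.8],[0,0,0.05,0,0,0,0.8],[0,0,0,0,0,0,0.8],[0,0,0,0,0,0,0.8],[0,0,0,0,0,0,0.8]]
  ]
}}

```text
clock: 49.08
tool_pos: [0.5379, -0.2622, 0.0792]
eef_rot: [-1.925, -2.481, 0.005]
ft_force: [-0.2, -0.6, 0.4]
gripper_width: 0.156
gripper_force: 58.9
```

{"api": "arm_command", "payload": {
  "commands": [
    [[0,0,0.1,0,0,0,0.8],[0,0,0,0,0,0,0.8],[0,0,0,0,0,0,0.8],[0,0,0,0,0,0,0.8],[0,0,0,0,0,0,0.8]]
  ]
}}

```text
clock: 49.5
tool_pos: [0.538, -0.2624, 0.0789]
eef_rot: [-1.925, -2.481, 0.005]
ft_force: [-1.2, -1.9, 6.5]
gripper_width: 0.156
gripper_force: 59.6
```

Seated: firm contact exactly at TCP 78.9 mm, so the rim is at 20 mm. I'll release, retreat and check.

{"api": "arm_command", "payload": {
  "commands": [
    [[0,0,0,0,0,0,4],[0,0,0,0,0,0,4],[0,0,0,0,0,0,4],[0,0,0,0,0,0,4],[0,0,-0.5,0,0,0,4]]
  ]
}}

```text
clock: 49.92
tool_pos: [0.5372, -0.2609, 0.0822]
eef_rot: [-1.922, -2.479, 0.005]
ft_force: [0.2, 0.3, 0.5]
gripper_width: 0.471
gripper_force: 0.0
```

{"api": "arm_command", "payload": {
  "commands": [
    [[0,0,-1.5,0,0,0,4],[0,0,-3,0,0,0,4],[0,0,-3,0,0,0,4],[0,0,-2,0,0,0,4],[2,0,0,0,0,0,4]]
  ]
}}

```text
clock: 50.33
tool_pos: [0.5366, -0.2484, 0.1833]
eef_rot: [1.925, 2.469, -0.005]
ft_force: [0.7, -0.6, 0.4]
gripper_width: 0.47
gripper_force: 0.0
```

{"api": "arm_command", "payload": {
  "commands": [
    [[4,0,0,0,0,0,4],[4,0,0,0,0,0,4],[4,0,0,0,0,0,4],[4,0,0,0,0,0,4],[4,0,0,0,0,0,4]]
  ]
}}

```text
clock: 50.75
tool_pos: [0.4829, -0.0468, 0.1785]
eef_rot: [-1.925, -2.481, 0.004]
ft_force: [0.5, 0.8, -0.6]
gripper_width: 0.472
gripper_force: 0.0
```

{"api": "arm_command", "payload": {
  "commands": [
    [[4,0,0,0,0,0,4],[4,0,0,0,0,0,4],[2,0,0,0,0,0,4],[0,0,0,0,0,0,4],[0,0,0,0,0,0,4]]
  ]
}}

```text
clock: 51.17
tool_pos: [0.4586, 0.0496, 0.1783]
eef_rot: [-1.92, -2.484, 0.004]
ft_force: [1.1, -0.5, -0.5]
gripper_width: 0.468
gripper_force: 0.0
```

Run:
```python
from m import *
from cell import robot
np.set_printoptions(suppress=True,precision=1,linewidth=280)
print(robot.state()["tool_pos"])
cs=grab("m",4);th=np.radians(14.4);u=np.array([np.cos(th),np.sin(th),0]);v=np.array([-u[1],u[0],0]);O=u*.4563+v*-.3863
def pr(n,P): 
    q=proj(cs[n],P).astype(np.float32);return cv2.remap(cv2.cvtColor(cs[n]["image"],cv2.COLOR_RGB2GRAY).astype(np.float32),q[:,0:1],q[:,1:2],1)[:,0].astype(int)
Y=np.arange(-52,53,4);print("y",Y)
for n in("scene","top"):
    for z in(.102,.106,.110):print(n,"rib",z,pr(n,[O-u*.008+v*y/1e3+[0,0,z] for y in Y]))
D=np.arange(-4,112,4);print("z",D)
for x in(-.05,-.03,0,.03,.05):print("scene right x",x,pr("scene",[O+u*x-v*.067+[0,0,d/1e3] for d in D]))
for y in(-.05,0,.05):print("scene front y",y,pr("scene",[O-u*.068+v*y+[0,0,d/1e3] for d in D]))
Z=np.arange(-84,-55,2);print(Z)
print("top base/cover right",pr("top",[O+v*y/1e3+[0,0,.02] for y in Z]),"left",pr("top",[O-v*y/1e3+[0,0,.02] for y in Z]))
W=np.arange(-90,-54,2);print(W);print("front top",pr("top",[O+u*x/1e3+[0,0,.02] for x in W]))
```

```text
[0.5 0.  0.2]
y [-52 -48 -44 -40 -36 -32 -28 -24 -20 -16 -12  -8  -4   0   4   8  12  16  20  24  28  32  36  40  44  48  52]
scene rib 0.102 [172 172 167 113  64  47  52  53  53  54  54  53  53  55  54  54  53  53  53  54  53  58 118 166 172 172 172]
scene rib 0.106 [172 172 155 115  61  54  63  63  61  60  59  62  59  61  59  64  60  63  61  61  62  66 125 167 172 173 172]
scene rib 0.11 [172 172 169 161  88  79  89  89  88  87  87  87  87  86  87  88  87  88  86  86  84  89 143 171 172 172 173]
top rib 0.102 [239 239 238 240 230 150  91  87  84  81  81  79  80  82  84  88  86  83  81  78  75  73  74 129 218 240 240]
top rib 0.106 [239 239 239 240 235 174 109  98  96  94  94  94  96  95  96  98  95  92  91  90  87  87  73 102 194 238 240]
top rib 0.11 [238 239 239 239 238 198 129 116 117 114 112 110 111 112 112 117 116 111 111 108 103 102  84  82 164 229 240]
z [ -4   0   4   8  12  16  20  24  28  32  36  40  44  48  52  56  60  64  68  72  76  80  84  88  92  96 100 104 108]
scene right x -0.05 [ 99 100 122 146 159 167 169 157 129  96  84  84  84  83  83  84  85  86  84  85  89  
[... 656 characters left out ...]
45 163 164 163 160 146 126 107  74  59  37  28  20  17  43]
scene front y 0 [ 89  91 110 133 157 129 147 122  79  91 105 106 105 107 134 162 144  64  21  17  19  21  19  19  20  19  18  20  36]
scene front y 0.05 [ 92  95 112 136 153 129 149 110  60  77 104 105 105 109 136 161 158 152 156 163 164 164 164 164 164 164 164 165 164]
[-84 -82 -80 -78 -76 -74 -72 -70 -68 -66 -64 -62 -60 -58 -56]
top base/cover right [236 237 238 238 238 238 238 236 235 235 235 235 233 233 234] left [233 232 227 216 185 151 122 110  97  86  78  75  77  83 113]
[-90 -88 -86 -84 -82 -80 -78 -76 -74 -72 -70 -68 -66 -64 -62 -60 -58 -56]
front top [239 239 236 225 209 190 187 196 210 218 220 204 178 145 140 152 179 204]
```

The cover roof now measures 20–21 mm above its height on the desk along its whole length, so it is level and fully down. The gripper is clear, so I'll hand in.

```bash
python3 -c "
from cell import workorder
print(workorder.finish_job())"
```

```text
the job is handed in; nothing more can be done
None
```

The job is handed in at about 51 s of the 112 s allowed: core flat in the tray, platen in the front slots with its gear on the left, roll in the tall slots, and cover level and fully down; the last measurements put the cover within a few mm of centre sideways, with the two cameras differing by about 4 mm, and I got no verdict back.

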